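Row up three filter modules and hold the cam clamp at full lift

ROBOT

A 6-joint arm with a two-finger parallel gripper is mounted at the origin on the work surface. World frame = base frame: x ahead of the robot, y to its left, z up, the work surface at z = 0. Lengths are in m, angles in degrees, forces in N, time in s.
With the tool pointing down it reaches from about 0.4 to 0.825 m from the base axis. Payload 7 kg.
Tool frame: the origin (TCP) lies midway between the tips of the shut fingers; the grasp point (between the pads) lies 19 mm behind it; z points along the fingers, x is the direction in which the jaws open and shut, and the axes are right-handed (so a half turn about z gives the same grasp; the last joint's range is limited). The gripper opens to 88 mm and grips with 3 to 60 N. Pads are 19 mm wide; open, the fingers measure 130 mm over their backs; the gripper's body (78 mm by 193 mm) begins 47 mm behind the grasp point.
Start: joints at [-46.633, 20.546, 0.682, 0, -70.136, -16.507], TCP at [0.305, -0.602, 0.227] pointing down, gripper open.
Joint ranges: [-176.03, 176.03], [-82.01, 121.73], [-58.28, 71.71], [-173.87, 95.51], [-174.79, -0.11], [-173.66, 173.66]. Speed limits (degrees/s): [136.94, 136.94, 172.46, 180, 180, 180].

INTERFACE

Orientations are given as [roll, pitch, yaw] about the fixed x, y, z axes, in that order (R = Rz(yaw) Ry(pitch) Rx(roll)).
In Python, from plant import ctrl, vision, nets gives the robot as it stands.
- The arm moves only by the shell command python3 -m jog 'ROWS'. ROWS is text: rows parted by semicolons, each of 7 numbers parted by spaces: the turn, a rotation vector about the tool's x, y, z in units of 0.1 rad (1.0 is 0.1 rad), then the shift along the tool's x, y, z in units of 4 cm (1.0 is 4 cm), then the opening, from -1 (shut) to 1 (fully open). In form: rx ry rz x y z jaw; .... A call has 1 to 8 rows; each row shifts and turns the commanded pose from where the row before left it, along the tool's axes as they then stand; what a row does not reach is not made up. A row lasts 1/8 s, in which the tool goes at most 62.5 mm and 10.7 degrees, less where a joint would pass 70% of its speed; a pose out of reach is approached as far as the arm can. A call with a number of a shift or a turn outside -1 to 1 is refused whole. A call with a gripper value outside its range is refused whole. The fingers move at their own pace and stop on an object; the grip force is fixed at half the most. Time passes only in rows, so rows that do not move let the fingers close. It gives the time, the measured TCP pose, the force and the opening at its end, in the units of the state.
- ctrl.get_obs(): the state, without advancing time (a new reading comes with each control period).
- vision.snapshot(name): name is "side" or "top"; returns (picture, depth): 420x560x3 uint8, red, green, blue; 420x560 float32, m along the optical axis (not along the pixel's ray), 0 where there is no reading.
- vision.camera_info(name): a dict with "camera_matrix" (3x3 intrinsics, pixels), "D" ([k1, k2, p1, p2, k3] as OpenCV has them; the pictures are not rectified), "camera_from_world" (4x4, takes a point from world to camera coordinates). Camera axes: x right, y down, z forward; pixel columns grow to the right and rows downward; lengths in m; the calibration is good to about 2 mm. A picture is of the moment at which its call begins. camera_info takes no time and is no camera call.
- ctrl.close_job(): hands the job in, once; it reports no verdict.
Trained networks look in the newest picture that a camera, given by its name, has taken for a name from the list of things; names that differ only in an ending like _2 or _b are one class to them, and where a whole thing is asked for, a point or a joint stands for the part that bears it (a point fixed in the world has none). Each returns a list of dicts, best first, with "score" (0 to 1); they miss things now and then, are a little off and sometimes report something else, mostly with a low value. They report only what shows in the picture. A call takes as long as a camera call.
- nets.boxes_of(target, camera): "location" ([x, y, z] in m, in world coordinates, good to about 4 mm: the middle of the surface that is visible of it).
The state is a dict: "clock": time; "joint_pos": joint angles; "qvel": joint speeds; "tau": joint torques, N m; "tool_pos": TCP position; "orientation": TCP orientation; "force": force on the tool from outside, world axes, zero at the start; "moment": the same for the moment, N m; "opening": finger opening in m.
Only numpy, scipy, OpenCV 4.12 (cv2) and the standard library are available. Lean on these libraries where they do the work, as an engineer would, in place of code of your own. Each camera call takes 0.05 s, during which the arm holds its last target.

TASK

On the clamp fixture, slide the three loose filter modules into one straight, closed-up row (any order), flat against the low blue fence and up against the blue end stop. Then swing the cam lever by its red knob a quarter turn to its highest lift, right over the yellow line and in line with the row, so that the cam squeezes the row against the sprung stop. The lever springs back if released, so finish still holding the knob there, and leave everything else on the table where it is.

Things in the scene. Friction and masses are not known exactly. Their poses are not given: they have to be found in the camera images.
- fixture: Fixed clamp fixture with a dark steel bed, top 10 mm above the table. Origin on the table under the middle place of the row; z up, y along the row to the end stop, x square to it, from the robot's side to the fence. In this frame (mm): bed x -160 to 36, y -135 to 125, and a tongue along x = 0 to y -220 with a yellow line. Finished row: module centres at x 0, y 50, 0, -50, z 10.
- fence (a point): Middle of the top edge of the low blue fence's face, which looks to the robot's side: x = 20 mm, y = 0 in the fixture's frame. The fence is 150 mm long, 10 mm thick, and its top is 8 mm above the bed (18 mm above the table). The modules' long sides lie against it.
- stop: Blue end stop, 50 wide (x), 12 mm thick, top 22 mm above the bed. Origin: bottom middle of its face, which looks along the row, at x 0, y 75 mm in the fixture's frame. It is sprung and damped along +y (6 N before it moves, then 1.5 N/mm, 8 mm travel; fixed block 13 mm behind it). The first module's end lies against it; at full lift the row is pushed 3 mm into it, so squeezed with about 10 N.
- cam_lever (a joint): Lever angle, rad. 0 at rest: the bar points along the fixture's +x. Grows clockwise seen from above. 1.571: the bar points along the fixture's -y, over the yellow line: highest lift. It turns on to 2.1, where the lift is less again. A spring drives it back to 0: 0.12 Nm at rest, 0.28 Nm (3 N at the knob) at highest lift; squeezing the row adds up to 0.2 Nm on the way.
- cam_pivot (a point): On the lever's pivot axis, 40 mm above the table, at x 0, y -104 mm in the fixture's frame. Below it the steel cam, an eccentric disc 40 mm across, 4 to 20 mm above the bed, bears on the row's last module: at rest its edge is 9 mm clear of the closed row, and turning brings it 12 mm x sin(lever angle) nearer. The lever's bar is 14 mm wide, 105 long, its top 39 mm above the table.
- knob: The upright red round knob on the lever, 18 mm in diameter and 34 mm high, its axis 95 mm from the pivot axis. Origin at the centre of its foot, 39 mm above the table; z up along the knob. It travels with the lever and spins freely on its own axis.
- module_a: Filter module: aluminium block 40 (x) x 50 (y) x 36 (z) mm, 0.1 to 0.2 kg, with a blue lid and two brass jacks (8 mm wide, 5 mm high) on top. Origin at the centre of its underside, z up. Starts loose on the bed, 90 to 120 mm out from the row's line on the robot's side, turned up to 0.3 rad. In the row its 50 mm length lies along the row, either way round.
- module_b: Filter module: aluminium block 40 (x) x 50 (y) x 36 (z) mm, 0.1 to 0.2 kg, with a copper-coloured lid and two brass jacks (8 mm wide, 5 mm high) on top. Origin at the centre of its underside, z up. Starts loose on the bed, 90 to 120 mm out from the row's line on the robot's side, turned up to 0.3 rad. In the row its 50 mm length lies along the row, either way round.
- module_c: Filter module: aluminium block 40 (x) x 50 (y) x 36 (z) mm, 0.1 to 0.2 kg, with a green lid and two brass jacks (8 mm wide, 5 mm high) on top. Origin at the centre of its underside, z up. Starts loose on the bed, 90 to 120 mm out from the row's line on the robot's side, turned up to 0.3 rad. In the row its 50 mm length lies along the row, either way round.
- screwdriver: Bystander, leave alone: a 170 mm screwdriver lying on the table beyond the end stop. Origin at the centre of its underside.
- wrench: Bystander, leave alone: a 150 mm steel wrench lying flat on the table, on the robot's side of the lever end of the fixture. Origin at the centre of its underside.
- tin: Bystander, leave alone: a small round tin, 56 mm across and 45 mm high, standing behind the fence. Origin at the centre of its underside.
- attenuator: Bystander, leave alone: a finger-sized steel and brass coaxial part, 46 mm long, 18 mm high, lying behind the fence. Origin at the centre of its underside.
- tape: Bystander, leave alone: a roll of orange tape, 90 mm across and 22 mm high, on the right side of the table. Origin at the centre of its underside.
- mug: Bystander, leave alone: a white mug, 80 mm across and 90 mm high, on the right side of the table. Origin at the centre of its underside.
- meter: Bystander, leave alone: a grey handheld meter, 150 x 75 x 44 mm, on the left side of the table. Origin at the centre of its underside.

How it is judged:
By the outcome, as a careful person would: the job done as asked, in the order asked, and still so for the second after the job is handed in, while the arm keeps its last pose, push and grip.
It also fails if it takes over 66 s, if anything falls off the work surface, if the arm or the gripper's body presses on something with over 40 N, if the wrist force passes 120 N, or if a joint passes its speed limit or range.

## Working session

There is one attempt and no reset: what is moved stays moved. The work goes in short steps, Python scripts to look and compute and a shell command to move; the robot and the scene stay as the last step left them, time stands still between calls to the robot, and variables do not carry over. Pictures are saved under pics/ and viewed, and the job is handed in when it is done.

```bash
ls; mkdir -p pics
python3 - <<'E'
from plant import ctrl,vision,nets
import cv2,numpy as np
print(ctrl.get_obs())
for n in("side","top"):
    p,d=vision.snapshot(n); cv2.imwrite(f"pics/{n}0.png",p[:,:,::-1]); np.save(f"pics/{n}0d.npy",d)
    i=vision.camera_info(n); print(n,i)
E
```

```text
pics
{'clock': 0.0, 'joint_pos': array([-4.66328730e+01,  2.05906894e+01,  6.30530294e-01, -2.02168058e-02,
       -7.01374110e+01, -1.65078209e+01]), 'qvel': array([ 0.04716651, -0.02043122,  0.04483585,  0.10119566,  0.00875076,
       -0.05823003]), 'tau': array([-2.31527352e-03, -5.82722068e+01,  2.93053865e+01,  6.99752927e+00,
        6.80784593e-03, -1.58754528e-04]), 'tool_pos': array([ 0.3047018 , -0.60171975,  0.22560619]), 'orientation': array([-1.79990495e+02, -9.89488506e-02,  1.16852413e+02]), 'force': array([ 0.94707446,  0.75989806, -0.01191214]), 'moment': array([-0.0249211 ,  0.00379305, -0.05964679]), 'opening': 0.08772563774892364}
side {'camera_matrix': array([[402.53835305,   0.        , 277.68795087],
       [  0.        , 402.53835305, 214.58270137],
       [  0.        ,   0.        ,   1.        ]]), 'D': array([-0.01343385,  0.        ,  0.        ,  0.        ,  0.        ]), 'camera_from_world': array([[-0.96294615, -0.26967978,  0.00274227,  0.53036584],
       [-0.17215818,  0.60683515, -0.77595919,  0.1617169 ],
       [ 0.2075964 , -0.74767902, -0.63077716,  1.04527825],
       [ 0.        ,  0.        ,  0.        ,  1.        ]])}
top {'camera_matrix': array([[431.44437681,   0.        , 277.83999689],
       [  0.        , 431.44437681, 206.8817396 ],
       [  0.        ,   0.        ,   1.        ]]), 'D': array([-0.01459212,  0.        ,  0.        ,  0.        ,  0.        ]), 'camera_from_world': array([[-0.01311769, -0.99969439,  0.02095366, -0.00603662],
       [-0.99817265,  0.0118558 , -0.05925209,  0.55663109],
       [ 0.05898556, -0.02169262, -0.99802311,  1.12161378],
       [ 0.        ,  0.        ,  0.        ,  1.        ]])}
```

View pics/top0.png

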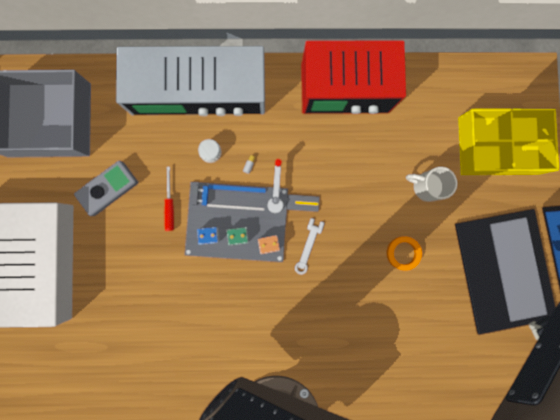

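View pics/side0.png

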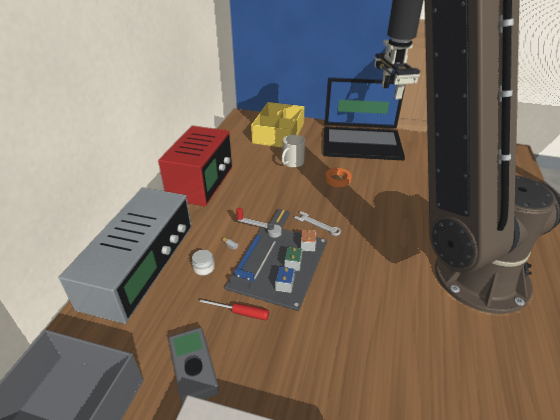

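The top view shows the fixture around (187–322, 180–262). The modules are at about (207,235) blue, (237,236) green and (268,244) copper, and the red knob is at (278,163). Next I'll zoom in.

Run:
```python
import cv2
a=cv2.imread("pics/top0.png")[140:280,160:335]; cv2.imwrite("pics/topz.png",cv2.resize(a,None,fx=4.5,fy=4.2,interpolation=cv2.INTER_CUBIC)[:600,:800])
b=cv2.imread("pics/side0.png")[195:325,190:360]; cv2.imwrite("pics/sidez.png",cv2.resize(b,None,fx=4.6,fy=4.6,interpolation=cv2.INTER_CUBIC)[:600,:800])
```

```text
(no output)
```

View pics/topz.png

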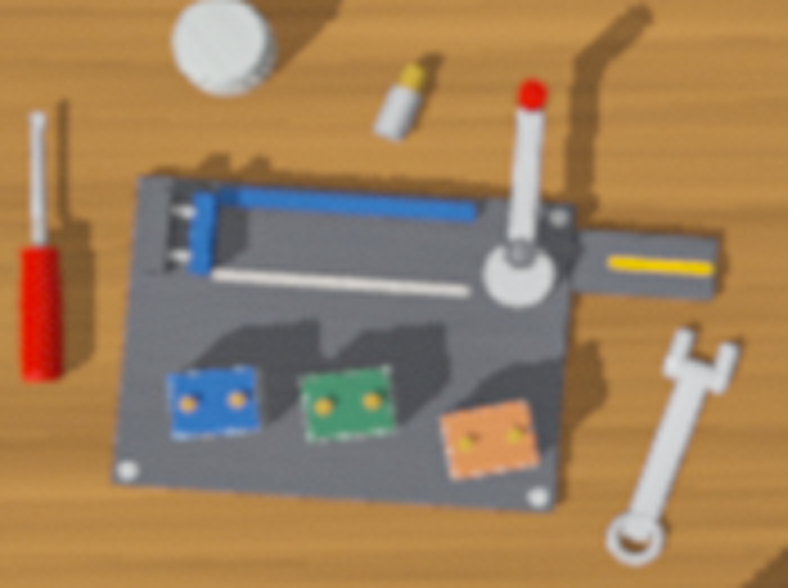

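View pics/sidez.png

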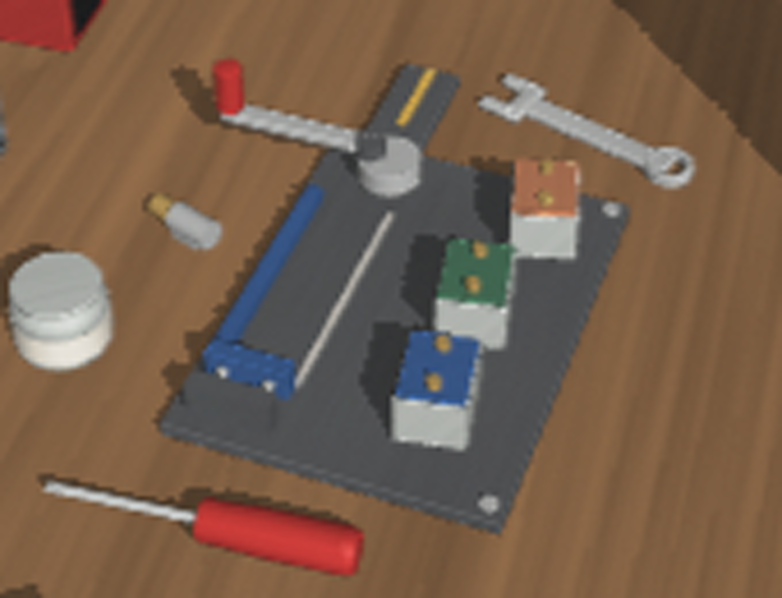

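```bash
cat > h.py <<'E'
import numpy as np,cv2
from plant import vision
from scipy.optimize import least_squares
I={n:vision.camera_info(n) for n in("side","top")}
def proj(n,P):
    i=I[n];P=np.atleast_2d(np.asarray(P,float));T=i["camera_from_world"]
    r,_=cv2.Rodrigues(T[:3,:3])
    return cv2.projectPoints(P,r,T[:3,3],i["camera_matrix"],i["D"])[0][:,0]
def ray_z(n,uv,z):
    i=I[n];u=cv2.undistortPoints(np.array([[uv]],float),i["camera_matrix"],i["D"])[0,0]
    T=i["camera_from_world"];R=T[:3,:3];c=-R.T@T[:3,3];d=R.T@np.array([u[0],u[1],1]);return c+d*(z-c[2])/d[2]
def tri(ut,us):
    f=lambda p:np.r_[proj("top",p)[0]-ut,proj("side",p)[0]-us]
    s=least_squares(f,[.55,.05,.04]);return s.x,np.abs(s.fun).max()
def fx(q,P):  # fixture pose (x,y,yaw), P in mm
    P=np.atleast_2d(P)/1000.;c,s=np.cos(q[2]),np.sin(q[2])
    return np.c_[q[0]+c*P[:,0]-s*P[:,1],q[1]+s*P[:,0]+c*P[:,1],P[:,2]]
def inv(q,w):
    w=np.atleast_2d(w);c,s=np.cos(q[2]),np.sin(q[2]);d=w[:,:2]-q[:2]
    return 1000*np.c_[c*d[:,0]+s*d[:,1],-s*d[:,0]+c*d[:,1]]
E
cat > m.py <<'E'
from h import *
Z=lambda u,v:((u+.5)/4.5-.5+160,(v+.5)/4.2-.5+140)
S=lambda u,v:((u+.5)/4.6-.5+190,(v+.5)/4.6-.5+195)
F=[("top",Z(138,177),(36,125,10)),("top",Z(113,484),(-160,125,10)),("top",Z(553,510),(-160,-135,10)),("top",Z(577,203),(36,-135,10)),
("top",Z(715.5,267),(0,-220,10)),
("side",S(163,427),(36,125,10)),("side",S(497,523),(-160,125,10)),("side",S(630,207),(-160,-135,10)),("side",S(432,72),(0,-220,10))]
def res(q,full=False):
    return np.concatenate([proj(n,fx(q,P))[0]-uv for n,uv,P in F])
s=least_squares(res,[.55,.06,-.05],loss="soft_l1");q=s.x
print("fixture",q,np.degrees(q[2]));print(res(q).reshape(-1,2).round(1).tolist())
ft=[f for f in F if f[0]=="top"]
q2=least_squares(lambda q:np.concatenate([proj(n,fx(q,P))[0]-uv for n,uv,P in ft]),q).x;print("top only",q2)
fs=[f for f in F if f[0]=="side"]
q3=least_squares(lambda q:np.concatenate([proj(n,fx(q,P))[0]-uv for n,uv,P in fs]),q).x;print("side only",q3)
np.save("q.npy",q)
def col(n):
    im=cv2.cvtColor(cv2.imread(f"pics/{n}0.png"),cv2.COLOR_BGR2HSV)
    H,Sa,V=im[...,0].astype(int),im[...,1],im[...,2]
    roi=np.zeros(H.shape,bool)
    if n=="top": roi[222:262,190:290]=1
    else: roi[225:295,270:325]=1
    out={}
    for k,(a,b) in dict(a=(100,125),c=(60,95),b=(5,16)).items():
        m=(roi&(H>=a)&(H<=b)&(Sa>100 if k!="c" else Sa>70)&(V>60)).astype(np.uint8)
        nl,l,st,ce=cv2.connectedComponentsWithStats(m)
        j=1+st[1:,4].argmax();mm=(l==j).astype(np.uint8);mm=cv2.morphologyEx(mm,cv2.MORPH_CLOSE,np.ones((5,5)))
        M=cv2.moments(mm,True);out[k]=(np.array([M["m10"]/M["m00"],M["m01"]/M["m00"]]),mm)
    return out
t,s=col("top"),col("side")
for k in "acb":
    P,e=tri(t[k][0],s[k][0])
    ys,xs=np.nonzero(t[k][1]);W=np.array([ray_z("top",(x,y),.046)[:2] for x,y in zip(xs,ys)])
    Wc=W-W.mean(0);w,v=np.linalg.eigh(Wc.T@Wc/len(W));a=v[:,1];yaw=np.degrees(np.arctan2(-a[0],a[1]));yaw=(yaw+90)%180-90
    print(k,"tri",P.round(4),"err",round(e,2),"top@46",ray_z("top",t[k][0],.046).round(4),"side@46",ray_z("side",s[k][0],.046).round(4),"dims",np.sqrt(12*w).round(4),"yaw",yaw,"fix",inv(q,W.mean(0)).round(1))
K=tri(Z(532,88),S(228,68));print("knob top",K,"fix",inv(q,K[0]))
E
python3 m.py
python3 - <<'E'
from plant import nets
for n in("module_a","module_b","module_c","knob"):
    print(n,[[(r["location"],r["score"]) for r in nets.boxes_of(n,c)[:3]] for c in("top",)])
E
```

```text
fixture [ 0.58263735  0.09798135 -0.07847903] -4.496516935474682
[[-0.6, -0.7], [-0.8, 0.3], [0.2, 0.5], [-0.4, -0.3], [-0.2, 0.0], [-1.0, -1.1], [1.2, 0.0], [0.3, -1.0], [0.2, -1.2]]
top only [ 0.58245791  0.09715262 -0.07767907]
side only [ 0.58249173  0.10039354 -0.07861107]
a tri [0.4854 0.1701 0.0428] err 0.14 top@46 [0.485  0.1695 0.046 ] side@46 [0.485  0.1729 0.046 ] dims [0.0372 0.0485] yaw 7.096213476298672 fix [[-102.9   63.7]]
c tri [0.4832 0.094  0.0422] err 0.1 top@46 [0.483  0.0937 0.046 ] side@46 [0.4826 0.0978 0.046 ] dims [0.0365 0.0463] yaw 3.9459518117373307 fix [[-99.  -12.1]]
b tri [ 0.4394  0.0098 -0.1289] err 5.75 top@46 [0.4604 0.0127 0.046 ] side@46 [0.4033 0.1631 0.046 ] dims [0.0366 0.0478] yaw 9.238519059775456 fix [[-115.2  -94.6]]
knob top (array([ 0.67024394, -0.01360214,  0.06836686]), np.float64(0.3507711820682857)) fix [[  96.08492715 -104.37181906]]
module_a [[([0.4605, 0.0136, 0.0463], 0.84), ([0.4815, 0.093, 0.0461], 0.83), ([0.4835, 0.169, 0.0457], 0.6)]]
module_b [[([0.4605, 0.0136, 0.0463], 0.84), ([0.4815, 0.093, 0.0461], 0.83), ([0.4835, 0.169, 0.0457], 0.6)]]
module_c [[([0.4605, 0.0136, 0.0463], 0.84), ([0.4815, 0.093, 0.0461], 0.83), ([0.4835, 0.169, 0.0457], 0.6)]]
knob [[([0.6736, -0.0142, 0.0717], 0.61)]]
```

```bash
cat > plan.py <<'E'
import sys,numpy as np
from scipy.spatial.transform import Rotation as R
from plant import ctrl
# usage: plan.py x y z yaw n   (target TCP, world m/deg, tool down); prints rows from measured pose
x,y,z,yaw=map(float,sys.argv[1:5]);n=int(sys.argv[5]);o=ctrl.get_obs()
if len(sys.argv)>6: p0=np.array(list(map(float,sys.argv[6].split(','))));R0=R.from_euler('xyz',[180,0,p0[3]],degrees=True);p0=p0[:3]
else: p0=o["tool_pos"];R0=R.from_euler('xyz',o["orientation"],degrees=True)
R1=R.from_euler('xyz',[180,0,yaw],degrees=True)
w=(R0.inv()*R1).as_rotvec();d=(np.array([x,y,z])-p0)/n
for k in range(n):
    Rk=R0*R.from_rotvec(w*k/n);s=Rk.inv().apply(d)/.04
    print(*(w/n/.1).round(2),*s.round(3))
print(o["clock"],o["tool_pos"].round(4),o["orientation"].round(1),o["force"].round(1),round(o["opening"],4))
E
python3 plan.py .485 .170 .13 187 20
```

```text
0.0 -0.0 -0.61 0.759 0.637 0.121
0.0 -0.0 -0.61 0.719 0.682 0.121
0.0 -0.0 -0.61 0.676 0.725 0.121
0.0 -0.0 -0.61 0.63 0.765 0.121
0.0 -0.0 -0.61 0.582 0.802 0.121
0.0 -0.0 -0.61 0.532 0.836 0.121
0.0 -0.0 -0.61 0.48 0.867 0.12
0.0 -0.0 -0.61 0.426 0.895 0.12
0.0 -0.0 -0.61 0.37 0.919 0.12
0.0 -0.0 -0.61 0.313 0.94 0.12
0.0 -0.0 -0.61 0.255 0.957 0.12
0.0 -0.0 -0.61 0.196 0.971 0.12
0.0 -0.0 -0.61 0.137 0.981 0.12
0.0 -0.0 -0.61 0.076 0.988 0.12
0.0 -0.0 -0.61 0.016 0.991 0.12
0.0 -0.0 -0.61 -0.045 0.99 0.12
0.0 -0.0 -0.61 -0.105 0.985 0.12
0.0 -0.0 -0.61 -0.165 0.977 0.12
0.0 -0.0 -0.61 -0.225 0.965 0.12
0.0 -0.0 -0.61 -0.284 0.95 0.12
0.3 [ 0.3049 -0.602   0.2262] [-180.    -0.   116.9] [ 0.1 -0.2  0.3] 0.0877
```

```bash
python3 -m jog '0 0 -0.61 0.76 0.64 0 1;0 0 -0.61 0.72 0.68 0 1;0 0 -0.61 0.68 0.72 0 1;0 0 -0.61 0.63 0.76 0 1;0 0 -0.61 0.58 0.80 0 1;0 0 -0.61 0.53 0.84 0.1 1;0 0 -0.61 0.48 0.87 0.1 1;0 0 -0.61 0.43 0.90 0.1 1'
python3 -m jog '0 0 -0.61 0.37 0.92 0.1 1;0 0 -0.61 0.31 0.94 0.1 1;0 0 -0.61 0.26 0.96 0.1 1;0 0 -0.61 0.20 0.97 0.1 1;0 0 -0.61 0.14 0.98 0.2 1;0 0 -0.61 0.08 0.99 0.2 1;0 0 -0.61 0.02 0.99 0.3 1;0 0 -0.61 -0.04 0.99 0.3 1'
python3 plan.py .485 .170 .13 187 5
```

```text
clock: 1.3
tool_pos: [0.3772, -0.2919, 0.2146]
orientation: [180.0, 0.0, 144.9]
force: [0.4, 0.4, 0.4]
opening: 0.0872
clock: 2.3
tool_pos: [0.4493, 0.0172, 0.1586]
orientation: [180.0, 0.0, 172.9]
force: [0.7, -0.5, -0.2]
opening: 0.0876
0.0 0.0 -0.49 -0.083 0.78 0.143
0.0 0.0 -0.49 -0.121 0.775 0.143
0.0 0.0 -0.49 -0.159 0.768 0.143
0.0 0.0 -0.49 -0.196 0.76 0.143
0.0 0.0 -0.49 -0.234 0.749 0.143
2.3 [0.4493 0.0172 0.1586] [180.    0.  172.9] [ 0.7 -0.5 -0.2] 0.0876
```

```bash
python3 -m jog '0 0 -0.49 -0.08 0.78 0.14 1;0 0 -0.49 -0.12 0.78 0.14 1;0 0 -0.49 -0.16 0.77 0.14 1;0 0 -0.49 -0.20 0.76 0.14 1;0 0 -0.49 -0.23 0.75 0.14 1;0 0 0 0 0 0.8 1;0 0 0 0 0 0 1'
python3 plan.py .485 .170 .022 187 3
python3 - <<'E'
from plant import vision; import cv2
for n,(r,c,h,w) in dict(top=(130,150,150,190),side=(180,180,150,190)).items():
    p,_=vision.snapshot(n); cv2.imwrite(f"pics/{n}1.png",cv2.resize(p[r:r+h,c:c+w,::-1],None,fx=4,fy=4,interpolation=cv2.INTER_CUBIC))
E
```

```text
clock: 3.18
tool_pos: [0.4836, 0.1681, 0.0967]
orientation: [-179.9, -0.2, -173.2]
force: [-0.0, -0.3, 0.1]
opening: 0.0876
-0.01 -0.01 -0.01 -0.016 0.016 0.623
-0.01 -0.01 -0.01 -0.016 0.015 0.623
-0.01 -0.01 -0.01 -0.015 0.015 0.623
3.175 [0.4836 0.1681 0.0967] [-179.9   -0.2 -173.2] [-0.  -0.3  0.1] 0.0876
```

View pics/side1.png

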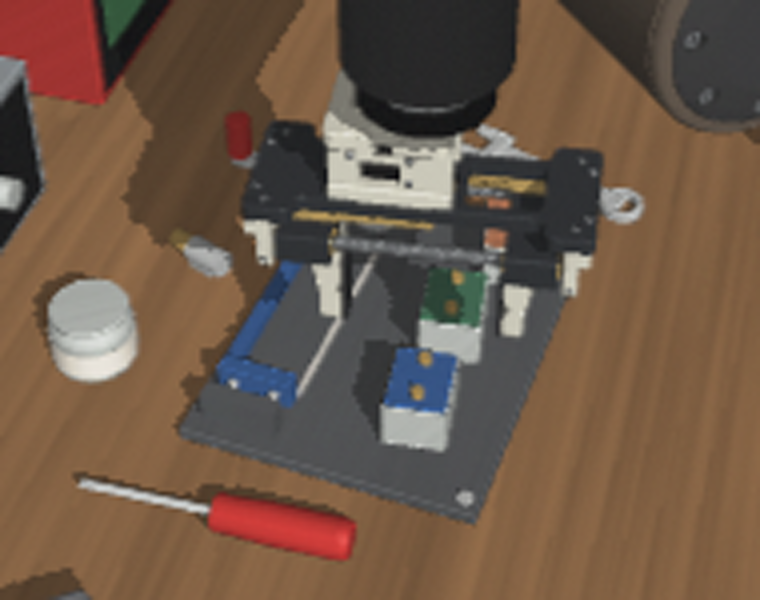

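View pics/top1.png

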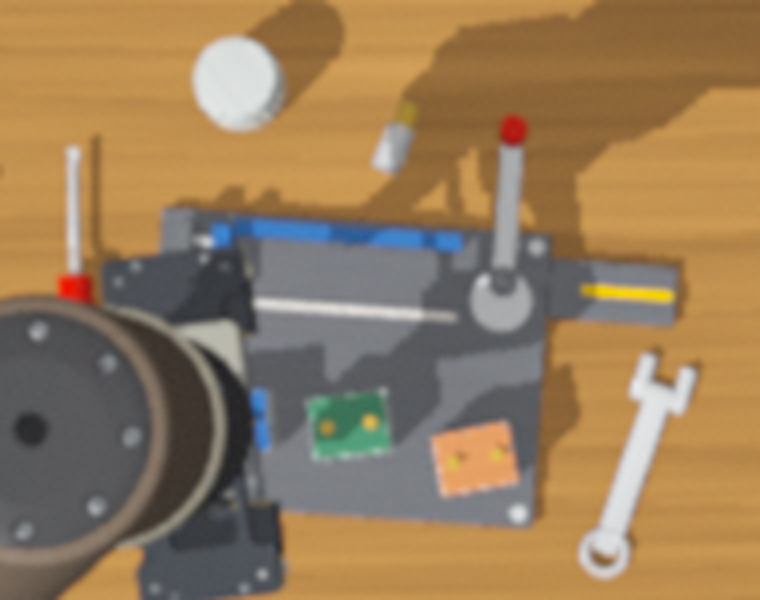

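The side view (before lowering) shows the open fingers straddling blue module a, which sits at about (420,390). I'll lower and grip.

```bash
python3 -m jog '0 0 0 -0.03 0.04 0.63 1;0 0 0 0 0 0.63 1;0 0 0 0 0 0.61 1;0 0 0 0 0 0 -1;0 0 0 0 0 0 -1;0 0 0 0 0 0 -1'
python3 plan.py .485 .170 .022 187 1
```

```text
clock: 4.03
tool_pos: [0.487, 0.1711, 0.0252]
orientation: [179.9, 0.1, -173.2]
force: [0.2, 0.3, -0.4]
opening: 0.0636
0.01 0.02 -0.03 0.052 -0.022 0.08
4.025 [0.487  0.1711 0.0252] [ 1.799e+02  1.000e-01 -1.732e+02] [ 0.2  0.3 -0.4] 0.0636
```

```bash
python3 -m jog '0 0 0 0 0 0 -1;0 0 0 0 0 0 -1;0 0 0 0 0 0 -1;0 0 0 0 0 0 -1'
python3 - <<'E'
import numpy as np;from h import *
q=np.load('q.npy')
for P in((0,50,0),(-3,46,0),(-3,-3,0),(-3,-54,0)):print(P,fx(q,P).round(4))
E
python3 plan.py .485 .170 .022 187 1
```

```text
clock: 4.53
tool_pos: [0.486, 0.1706, 0.0241]
orientation: [-180.0, -0.0, -173.2]
force: [-2.6, -0.0, 5.5]
opening: 0.0399
(0, 50, 0) [[0.5866 0.1478 0.    ]]
(-3, 46, 0) [[0.5833 0.1441 0.    ]]
(-3, -3, 0) [[0.5794 0.0952 0.    ]]
(-3, -54, 0) [[0.5754 0.0444 0.    ]]
-0.0 -0.0 -0.03 0.027 -0.011 0.051
4.525 [0.486  0.1706 0.0241] [-180.    -0.  -173.2] [-2.6 -0.   5.5] 0.0399
```

```bash
python3 -m jog '0 0 0 0 0 -0.1 -1;0 0 0 0 0 0 -1'; python3 plan.py .5833 .1441 .028 175.5 6
```

```text
clock: 4.78
tool_pos: [0.4862, 0.1706, 0.0278]
orientation: [180.0, 0.0, -173.2]
force: [-0.5, -0.4, -1.9]
opening: 0.0396
0.0 0.0 0.33 -0.389 -0.158 -0.001
0.0 0.0 0.33 -0.394 -0.145 -0.001
0.0 0.0 0.33 -0.398 -0.132 -0.001
0.0 0.0 0.33 -0.402 -0.119 -0.001
0.0 0.0 0.33 -0.406 -0.105 -0.001
0.0 0.0 0.33 -0.409 -0.092 -0.001
4.775 [0.4862 0.1706 0.0278] [ 180.     0.  -173.2] [-0.5 -0.4 -1.9] 0.0396
```

```bash
python3 -m jog '0 0 0.33 -0.39 -0.16 0 -1;0 0 0.33 -0.39 -0.15 0 -1;0 0 0.33 -0.40 -0.13 0 -1;0 0 0.33 -0.40 -0.12 0 -1;0 0 0.33 -0.41 -0.10 0 -1;0 0 0.33 -0.41 -0.09 0 -1;0 0 0 0 0 0 -1'; python3 plan.py .5833 .1441 .024 175.5 1
python3 - <<'E'
from plant import vision; import cv2
for n,(r,c,h,w) in dict(top=(130,150,150,190),side=(180,180,150,190)).items():
    p,_=vision.snapshot(n); cv2.imwrite(f"pics/{n}2.png",cv2.resize(p[r:r+h,c:c+w,::-1],None,fx=4,fy=4,interpolation=cv2.INTER_CUBIC))
E
```

```text
clock: 5.65
tool_pos: [0.5744, 0.1335, 0.0247]
orientation: [-179.0, -1.1, 175.3]
force: [-13.3, -32.6, 9.9]
opening: 0.0356
-0.17 -0.19 -0.04 -0.201 0.284 0.008
5.65 [0.5744 0.1335 0.0247] [-179.    -1.1  175.3] [-13.3 -32.6   9.9] 0.0356
```

View pics/side2.png

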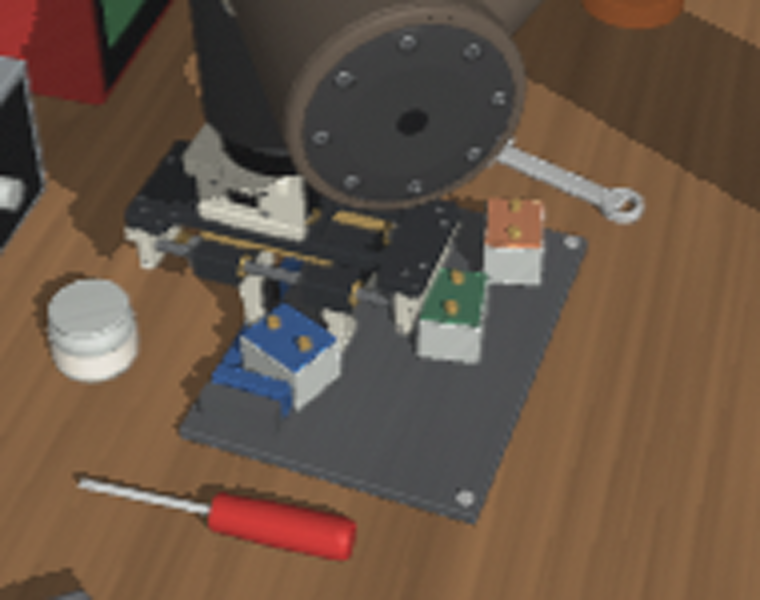

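The module's corner caught the side of the stop on the way in and the module twisted in the jaws: the blue lid is skewed at (290,340), with about 35 N at the wrist. My path should have moved along y first. I'll back off gently, set it down clear of the stop, and look again.

```bash
python3 -m jog '0 0 0 0.1 -0.3 0 -1;0 0 0 0.2 -0.3 0 -1;0 0 0 0.3 -0.2 0 -1;0 0 0 0.2 -0.1 0 -1;0 0 0 0 0 0 -1'
python3 - <<'E'
from plant import vision; import cv2
for n,(r,c,h,w) in dict(top=(130,150,150,190),side=(180,180,150,190)).items():
    p,_=vision.snapshot(n); cv2.imwrite(f"pics/{n}3.png",cv2.resize(p[r:r+h,c:c+w,::-1],None,fx=4,fy=4,interpolation=cv2.INTER_CUBIC))
E
```

```text
clock: 6.38
tool_pos: [0.5486, 0.1111, 0.0283]
orientation: [180.0, 0.0, 175.5]
force: [0.3, -0.7, -0.0]
opening: 0.0005
```

View pics/side3.png

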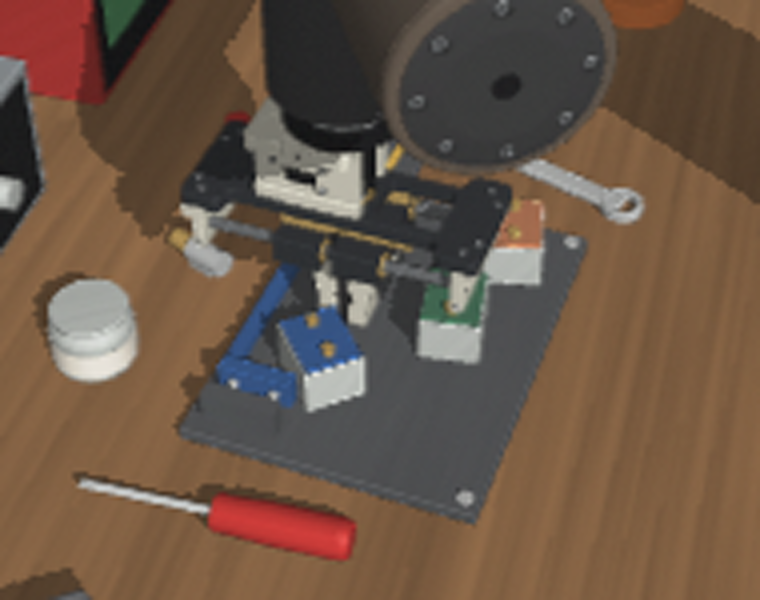

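View pics/top3.png

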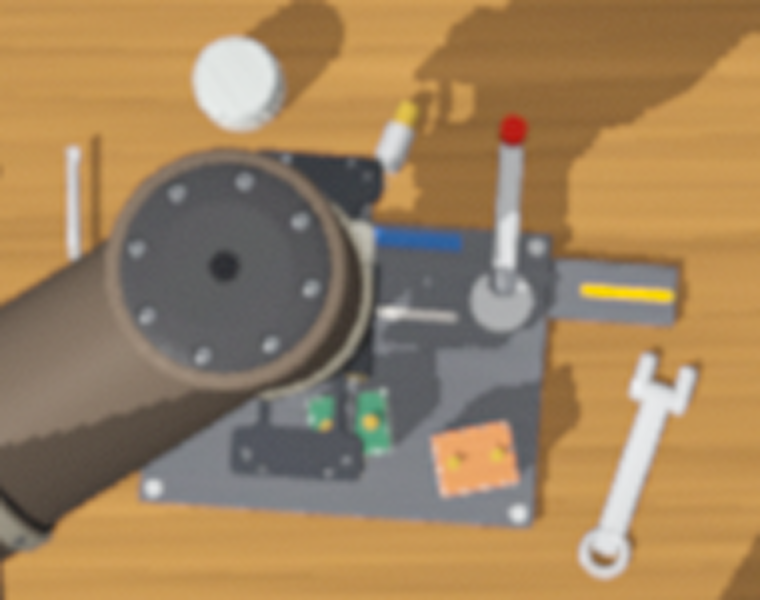

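Module a slipped free and stands upright, turned, near the stop at (320,355) in the side view. I'll raise the hand and move it away to see from the top.

```bash
python3 -m jog '0 0 0 0 0 -1 0.5;0 0 0 0 0 -1 1;0 0 0 0 -1 -0.4 1;0 0 0 0.2 -1 0 1;0 0 0 0.3 -1 0 1;0 0 0 0.3 -1 0 1'
cat > snap.py <<'E'
import sys,cv2
from plant import vision
k=sys.argv[1]
for n,(r,c,h,w) in dict(top=(130,150,150,190),side=(180,180,150,190)).items():
    p,_=vision.snapshot(n); cv2.imwrite(f"pics/{n}{k}f.png",p[:,:,::-1]);cv2.imwrite(f"pics/{n}{k}.png",cv2.resize(p[r:r+h,c:c+w,::-1],None,fx=4,fy=4,interpolation=cv2.INTER_CUBIC))
E
python3 snap.py 4
```

```text
clock: 7.22
tool_pos: [0.5042, -0.0469, 0.1241]
orientation: [180.0, 0.1, 175.5]
force: [1.0, -0.1, -0.3]
opening: 0.0548
```

View pics/top4.png

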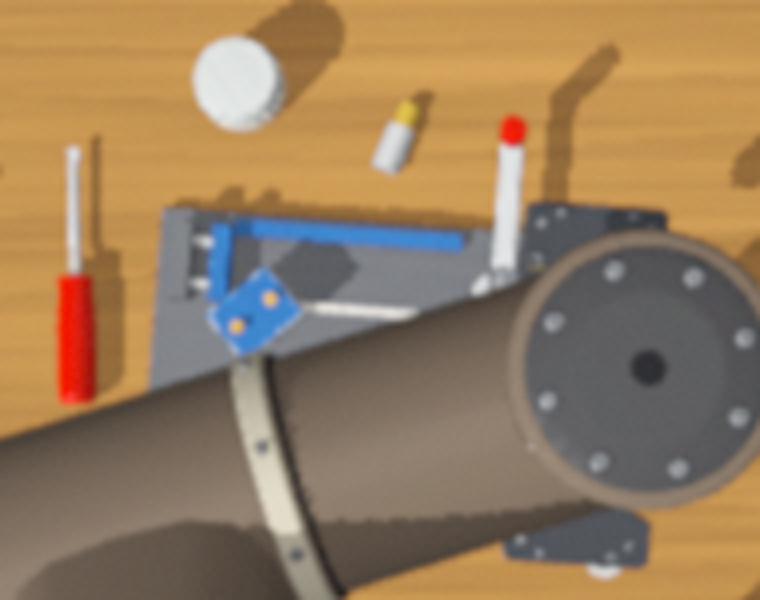

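View pics/side4.png

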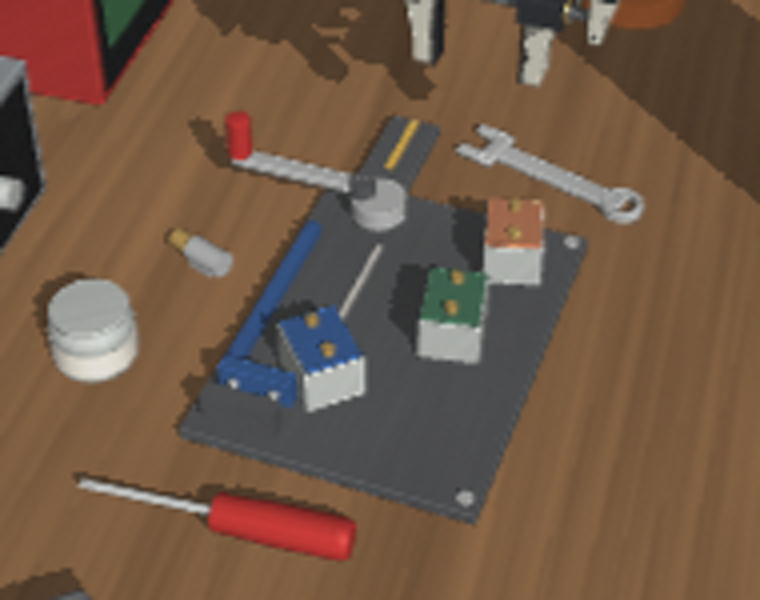

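```bash
cat > lid.py <<'E'
import sys
from h import *
q=np.load('q.npy');k=sys.argv[1]
HS=dict(a=(100,125,100),c=(60,95,70),b=(5,16,100))
A={}
for n,R in dict(top=(175,265,195,290),side=(225,300,235,330)).items():
    im=cv2.cvtColor(cv2.imread(f"pics/{n}{k}f.png"),cv2.COLOR_BGR2HSV);H=im[...,0].astype(int)
    roi=np.zeros(H.shape,bool);roi[R[0]:R[1],R[2]:R[3]]=1
    for c,(a,b,s) in HS.items():
        m=(roi&(H>=a)&(H<=b)&(im[...,1]>s)&(im[...,2]>50)).astype(np.uint8)
        m=cv2.morphologyEx(m,cv2.MORPH_OPEN,np.ones((3,3)))if c=='a' else m
        nl,l,st,ce=cv2.connectedComponentsWithStats(m)
        for j in range(1,nl):
            if st[j,4]<60: continue
            mm=cv2.morphologyEx((l==j).astype(np.uint8),cv2.MORPH_CLOSE,np.ones((5,5)))
            ys,xs=np.nonzero(mm);W=np.array([ray_z(n,(x,y),.046)[:2] for x,y in zip(xs,ys)])
            Wc=W-W.mean(0);w,v=np.linalg.eigh(Wc.T@Wc/len(W));ax=v[:,1];yaw=(np.degrees(np.arctan2(-ax[0],ax[1]))+90)%180-90
            print(n,c,st[j,4],(xs.mean().round(1),ys.mean().round(1)),"w",W.mean(0).round(4),"fix",inv(q,W.mean(0)).round(1)[0],"dims",np.sqrt(12*w).round(3),"yaw",round(yaw,1),"rel",round(yaw+4.5,1))
E
python3 lid.py 4; python3 -c "
from plant import ctrl;print(ctrl.get_obs()['joint_pos'])"
```

```text
top a 581 (np.float64(221.8), np.float64(196.9)) w [0.5823 0.1312] fix [-2.9 33.1] dims [0.072 0.159] yaw 17.5 rel 22.0
top b 188 (np.float64(233.7), np.float64(182.5)) w [0.6189 0.1005] fix [36.   5.3] dims [0.01 0.19] yaw -5.1 rel -0.6
side a 310 (np.float64(246.6), np.float64(262.1)) w [0.5888 0.1561] fix [ 1.6 58.5] dims [0.04  0.163] yaw 6.6 rel 11.1
side a 168 (np.float64(259.8), np.float64(264.6)) w [0.5539 0.1569] fix [-33.3  56.5] dims [0.037 0.047] yaw 43.6 rel 48.1
side c 149 (np.float64(292.9), np.float64(254.0)) w [0.4827 0.0975] fix [-99.6  -8.3] dims [0.037 0.046] yaw 4.0 rel 8.5
side b 576 (np.float64(243.6), np.float64(239.6)) w [0.6241 0.0794] fix [ 42.8 -15.3] dims [0.051 0.144] yaw 8.4 rel 12.9
side b 1308 (np.float64(316.3), np.float64(261.3)) w [0.4209 0.1012] fix [-161.5   -9.5] dims [0.084 0.315] yaw 19.3 rel 23.8
side b 95 (np.float64(243.0), np.float64(297.0)) w [0.5599 0.2663] fix [-35.9 166. ] dims [0.015 0.049] yaw -85.7 rel -81.2
[ 1.68105138e+01  1.00564984e+01 -2.85280730e+01 -1.54910056e-02
 -5.14298442e+01 -2.14480245e+01]
```

```bash
python3 plan.py .554 .155 .1 132 8
```

```text
-0.0 -0.0 0.95 -0.108 0.646 0.075
-0.0 -0.0 0.95 -0.046 0.654 0.075
-0.0 -0.0 0.95 0.015 0.655 0.075
-0.0 -0.0 0.95 0.077 0.651 0.075
-0.0 -0.0 0.95 0.138 0.641 0.075
-0.0 -0.0 0.95 0.198 0.625 0.075
-0.0 -0.0 0.95 0.256 0.603 0.075
-0.0 -0.0 0.95 0.312 0.576 0.075
7.325 [ 0.5028 -0.0484  0.1239] [180.   -0.  175.4] [ 0.7  0.1 -0.3] 0.0628
```

```bash
python3 -m jog '0 0 0.95 -0.11 0.65 0 1;0 0 0.95 -0.05 0.65 0 1;0 0 0.95 0.01 0.65 0 1;0 0 0.95 0.08 0.65 0.1 1;0 0 0.95 0.14 0.64 0.1 1;0 0 0.95 0.20 0.62 0.1 1;0 0 0.95 0.26 0.60 0.1 1;0 0 0.95 0.31 0.58 0.1 1'; python3 -m jog '0 0 0 0 0 0 1'; python3 plan.py .554 .155 .024 132 3; python3 snap.py 5
```

```text
clock: 8.32
tool_pos: [0.5558, 0.1587, 0.1038]
orientation: [180.0, 0.0, 131.8]
force: [0.3, -0.3, 0.2]
opening: 0.0876
clock: 8.45
tool_pos: [0.5558, 0.1591, 0.1034]
orientation: [180.0, 0.0, 132.0]
force: [0.2, 0.3, -0.0]
opening: 0.0874
0.0 0.0 0.0 -0.015 -0.034 0.661
0.0 0.0 0.0 -0.015 -0.034 0.661
0.0 0.0 0.0 -0.015 -0.034 0.661
8.45 [0.5558 0.1591 0.1034] [180.   0. 132.] [ 0.2  0.3 -0. ] 0.0874
```

View pics/side5.png

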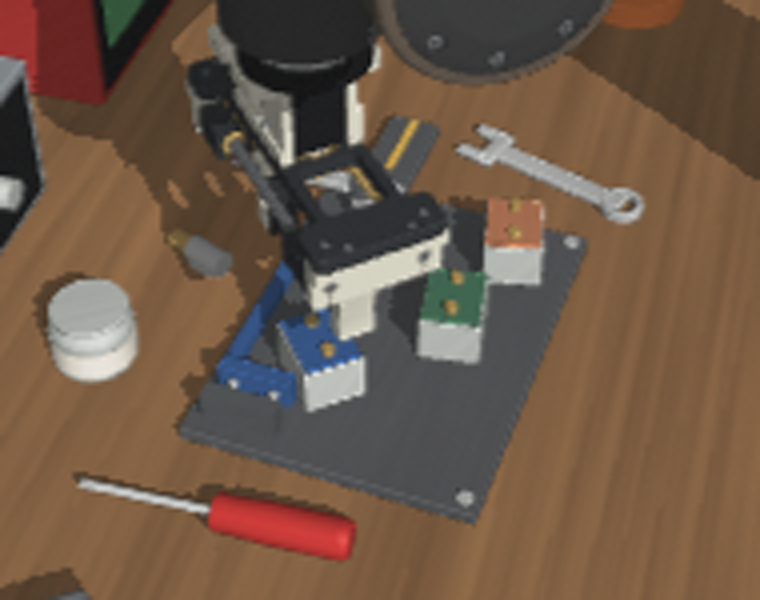

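The near finger is above blue module a's long end and the hand is aligned with it. I'll lower and grip across the 50 mm length.

```bash
python3 -m jog '0 0 0 -0.04 -0.1 0.66 1;0 0 0 0 0 0.66 1;0 0 0 0 0 0.68 1;0 0 0 0 0 0 -1;0 0 0 0 0 0 -1;0 0 0 0 0 0 -1;0 0 0 0 0 0 -1;0 0 0 0 0 0 -1'; python3 -m jog '0 0 0 0 0 0 -1;0 0 0 0 0 -0.1 -1'; python3 -c "
from h import *;q=np.load('q.npy');print(fx(q,(-58,42,0)))"
```

```text
clock: 9.55
tool_pos: [0.5536, 0.1532, 0.0246]
orientation: [179.9, 0.0, 132.0]
force: [-1.3, 1.0, 5.3]
opening: 0.0502
clock: 9.8
tool_pos: [0.5528, 0.1527, 0.0276]
orientation: [-180.0, -0.0, 131.9]
force: [0.4, 1.0, -1.6]
opening: 0.0499
[[0.5281086  0.14439919 0.        ]]
```

```bash
python3 plan.py .5281 .1444 .0276 85.5 8
```

```text
-0.0 -0.0 1.01 0.032 -0.075 0.0
-0.0 -0.0 1.01 0.024 -0.078 0.0
-0.0 -0.0 1.01 0.017 -0.08 0.0
-0.0 -0.0 1.01 0.008 -0.081 0.0
-0.0 -0.0 1.01 0.0 -0.082 0.0
-0.0 -0.0 1.01 -0.008 -0.081 0.0
-0.0 -0.0 1.01 -0.016 -0.08 0.0
-0.0 -0.0 1.01 -0.024 -0.078 0.0
9.8 [0.5528 0.1527 0.0276] [-180.    -0.   131.9] [ 0.4  1.  -1.6] 0.0499
```

```bash
python3 -m jog '0 0 0 0.13 -0.3 0 -1;0 0 0.1 0.13 -0.3 0 -1;0 0 1 0 0 0 -1;0 0 1 0 0 0 -1;0 0 1 0 0 0 -1;0 0 1 0 0 0 -1;0 0 1 0 0 0 -1;0 0 1 0 0 0 -1'; python3 -m jog '0 0 1 0 0 0 -1;0 0 1 0 0 0 -1;0 0 0 0 0 0.09 -1;0 0 0 0 0 0 1;0 0 0 0 0 0 1;0 0 0 0 0 0 1;0 0 0 0 0 0 1'; python3 plan.py .5281 .1444 .09 175.5 8
```

```text
clock: 10.8
tool_pos: [0.5272, 0.1441, 0.0276]
orientation: [-180.0, 0.0, 96.8]
force: [-0.4, -0.2, -1.9]
opening: 0.0505
clock: 11.68
tool_pos: [0.5284, 0.1446, 0.0241]
orientation: [180.0, 0.0, 85.5]
force: [0.1, 0.6, -0.1]
opening: 0.0838
-0.0 0.0 -1.96 -0.001 -0.001 -0.206
-0.0 0.0 -1.96 -0.001 -0.001 -0.206
-0.0 0.0 -1.96 -0.0 -0.001 -0.206
-0.0 0.0 -1.96 -0.0 -0.001 -0.206
-0.0 0.0 -1.96 0.0 -0.001 -0.206
-0.0 0.0 -1.96 0.0 -0.001 -0.206
-0.0 0.0 -1.96 0.001 -0.001 -0.206
-0.0 0.0 -1.96 0.001 -0.001 -0.206
11.675 [0.5284 0.1446 0.0241] [180.    0.   85.5] [ 0.1  0.6 -0.1] 0.0838
```

```bash
python3 -m jog '0 0 0 0 0 -0.8 1;0 0 -1 0 0 -0.8 1;0 0 -1 0 0 0 1;0 0 -1 0 0 0 1;0 0 -1 0 0 0 1;0 0 -1 0 0 0 1;0 0 -1 0 0 0 1;0 0 -1 0 0 0 1'; python3 -m jog '0 0 -1 0 0 0 1;0 0 -1 0 0 0 1;0 0 -1 0 0 0 1;0 0 -1 0 0 0 1;0 0 -1 0 0 0 1;0 0 -1 0 0 0 1;0 0 -1 0 0 0 1;0 0 -1 0 0 0 1'; python3 -m jog '0 0 -0.7 0 0 0 1'; python3 plan.py .5281 .1444 .022 175.5 3; python3 snap.py 6
```

```text
clock: 12.68
tool_pos: [0.5283, 0.1445, 0.0881]
orientation: [-180.0, -0.0, 125.8]
force: [-0.2, 0.7, -0.6]
opening: 0.0875
clock: 13.68
tool_pos: [0.5283, 0.1446, 0.0881]
orientation: [-180.0, -0.0, 171.7]
force: [0.1, 0.3, -1.2]
opening: 0.0876
clock: 13.8
tool_pos: [0.5284, 0.1446, 0.0881]
orientation: [-180.0, -0.0, 175.6]
force: [0.0, -0.7, -0.6]
opening: 0.0878
-0.0 -0.0 0.01 0.002 -0.001 0.551
-0.0 -0.0 0.01 0.002 -0.001 0.551
-0.0 -0.0 0.01 0.002 -0.001 0.551
13.8 [0.5284 0.1446 0.0881] [-180.    -0.   175.6] [ 0.  -0.7 -0.6] 0.0878
```

View pics/side6.png

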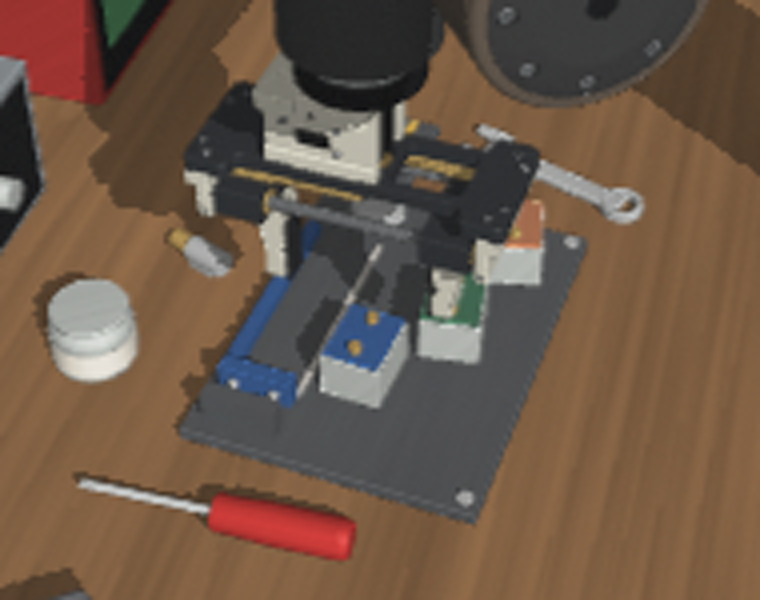

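Module a now sits square to the fixture, centred at about (365,350). I'll regrip across its 40 mm width.

```bash
python3 -m jog '0 0 0 0 0 0.55 1;0 0 0 0 0 0.55 1;0 0 0 0 0 0.55 1;0 0 0 0 0 0 -1;0 0 0 0 0 0 -1;0 0 0 0 0 0 -1;0 0 0 0 0 0 -1;0 0 0 0 0 0 -1';  python3 -m jog '0 0 0 0 0 0 -1;0 0 0 0 0 0 -1;0 0 0 0 0 -0.05 -1'; python3 plan.py .5834 .1414 .026 175.5 4
```

```text
clock: 14.9
tool_pos: [0.5286, 0.1447, 0.0226]
orientation: [180.0, 0.0, 175.5]
force: [0.2, -0.0, 0.1]
opening: 0.043
clock: 15.28
tool_pos: [0.528, 0.1444, 0.0239]
orientation: [-180.0, -0.0, 175.5]
force: [0.3, -0.1, -2.2]
opening: 0.0399
-0.0 -0.0 -0.0 -0.346 0.009 -0.013
-0.0 -0.0 -0.0 -0.346 0.008 -0.013
-0.0 -0.0 -0.0 -0.346 0.008 -0.013
-0.0 -0.0 -0.0 -0.346 0.008 -0.013
15.275 [0.528  0.1444 0.0239] [-180.    -0.   175.5] [ 0.3 -0.1 -2.2] 0.0399
```

```bash
python3 -m jog '0 0 0 -0.34 0 0 -1;0 0 0 -0.34 0 0 -1;0 0 0 -0.34 0 0 -1;0 0 0 -0.30 0 0 -1;0 0 0 0 0 0 -1'; python3 -m jog '0 0 0 -0.05 0 0.05 -1;0 0 0 0 0 0 -1'; python3 -m jog '0 0 0 -0.05 0 0 -1;0 0 0 0 0 0 -1'
```

```text
clock: 15.9
tool_pos: [0.582, 0.1402, 0.0238]
orientation: [-180.0, -0.0, 175.4]
force: [-0.2, 0.0, -1.6]
opening: 0.0401
clock: 16.15
tool_pos: [0.5825, 0.1402, 0.0226]
orientation: [-180.0, -0.0, 175.5]
force: [-2.7, -0.6, 3.8]
opening: 0.0401
clock: 16.4
tool_pos: [0.585, 0.1401, 0.0225]
orientation: [180.0, 0.0, 175.5]
force: [-2.6, -0.1, 5.8]
opening: 0.04
```

```bash
python3 snap.py 7; python3 lid.py 7
```

```text
top a 154 (np.float64(247.3), np.float64(189.1)) w [0.6015 0.0656] fix [ 21.4 -30.8] dims [0.011 0.091] yaw -4.8 rel -0.3
top c 204 (np.float64(237.1), np.float64(235.6)) w [0.4825 0.0926] fix [-99.4 -13.2] dims [0.036 0.043] yaw 13.5 rel 18.0
top b 318 (np.float64(253.4), np.float64(180.0)) w [0.6249 0.0497] fix [ 45.9 -44.8] dims [0.029 0.103] yaw -2.7 rel 1.8
top b 64 (np.float64(286.7), np.float64(183.0)) w [ 0.6163 -0.036 ] fix [  44.1 -130.9] dims [0.024 0.045] yaw 89.0 rel 93.5
top b 165 (np.float64(285.5), np.float64(237.2)) w [ 0.477  -0.0311] fix [ -95.2 -136.9] dims [0.023 0.126] yaw 79.1 rel 83.6
top b 233 (np.float64(268.7), np.float64(243.8)) w [0.4604 0.0122] fix [-115.1  -95.1] dims [0.037 0.046] yaw 8.3 rel 12.8
side a 116 (np.float64(248.2), np.float64(259.5)) w [0.5876 0.148 ] fix [ 1.  50.2] dims [0.03  0.041] yaw 39.8 rel 44.3
side a 138 (np.float64(244.1), np.float64(274.0)) w [0.5812 0.1977] fix [-9.2 99.3] dims [0.022 0.054] yaw 73.7 rel 78.2
side c 149 (np.float64(292.9), np.float64(254.0)) w [0.4827 0.0975] fix [-99.6  -8.3] dims [0.037 0.046] yaw 4.0 rel 8.5
side b 1259 (np.float64(317.3), np.float64(262.6)) w [0.4172 0.1052] fix [-165.5   -5.8] dims [0.074 0.308] yaw 16.9 rel 21.4
side b 95 (np.float64(243.0), np.float64(297.0)) w [0.5599 0.2663] fix [-35.9 166. ] dims [0.015 0.049] yaw -85.7 rel -81.2
```

View pics/side7.png

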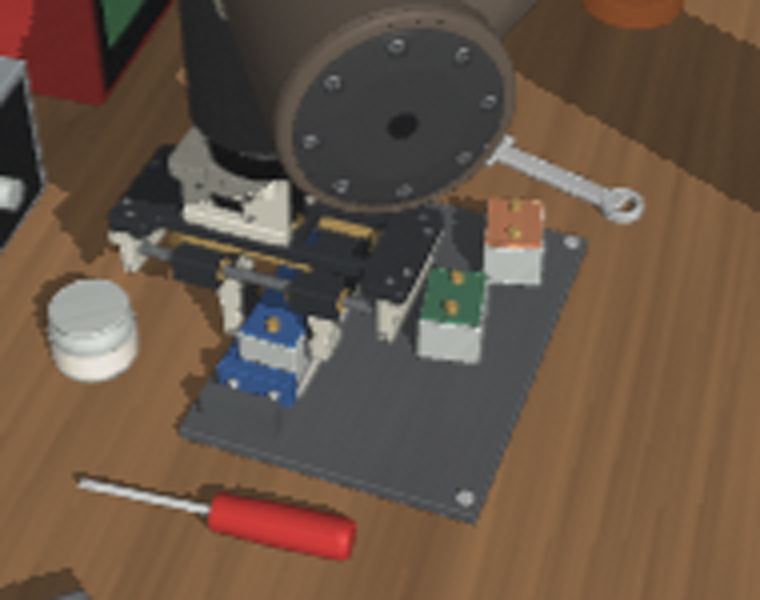

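Module a is in the jaws just in front of the stop, at (272,345), in line with it. I'll feel for the fence in small steps.

```bash
for i in 1 ; do python3 -m jog '0 0 0 -0.05 0 0 -1;0 0 0 0 0 0 -1'; done; python3 -m jog '0 0 0 -0.05 0 0 -1;0 0 0 0 0 0 -1'
```

```text
clock: 16.75
tool_pos: [0.5857, 0.14, 0.0225]
orientation: [-180.0, -0.1, 175.5]
force: [-8.1, 2.1, 11.8]
opening: 0.0399
clock: 17.0
tool_pos: [0.586, 0.1392, 0.0224]
orientation: [-179.9, -0.3, 175.5]
force: [-15.2, 2.3, 15.5]
opening: 0.0397
```

```bash
python3 -m jog '0 0 0 0.06 0 0 -1;0 0 0 0 0.1 0 -1;0 0 0 0 0.07 0 -1;0 0 0 0 0 0 -1'; python3 -m jog '0 0 0 0 0.04 0 -1;0 0 0 0 0 0 -1';python3 -m jog '0 0 0 0 0.04 0 -1;0 0 0 0 0 0 -1'
```

```text
clock: 17.5
tool_pos: [0.5864, 0.1458, 0.0224]
orientation: [-179.9, -0.1, 175.5]
force: [-4.8, -4.4, 9.4]
opening: 0.0397
clock: 17.75
tool_pos: [0.5865, 0.1471, 0.0225]
orientation: [-179.9, -0.1, 175.5]
force: [-4.5, -4.6, 8.5]
opening: 0.0401
clock: 18.0
tool_pos: [0.5865, 0.1479, 0.0224]
orientation: [-179.8, -0.1, 175.5]
force: [-3.2, -9.1, 9.4]
opening: 0.0402
```

Contacts come at x≈0 against the fence and y≈50 mm against the stop, matching the measured fixture pose. I'll release and go for module c.

```bash
python3 -m jog '0 0 0 0 -0.03 0 1;0 0 0 0 0 0 1;0 0 0 0 0 0 1;0 0 0 0 0 0 1;0 0 0 0 0 -0.9 1;0 0 0 0 0 -0.9 1'; python3 plan.py .483 .095 .092 184 4
```

```text
clock: 18.75
tool_pos: [0.5871, 0.1487, 0.0945]
orientation: [-180.0, -0.1, 175.5]
force: [0.6, 0.7, 0.5]
opening: 0.0866
-0.0 -0.0 -0.37 0.622 -0.386 0.017
-0.0 -0.0 -0.37 0.636 -0.363 0.017
-0.0 -0.0 -0.37 0.649 -0.339 0.016
-0.0 -0.0 -0.37 0.661 -0.314 0.016
18.75 [0.5871 0.1487 0.0945] [-1.800e+02 -1.000e-01  1.755e+02] [0.6 0.7 0.5] 0.0866
```

```bash
python3 -m jog '0 0 -0.37 0.62 -0.39 0 1;0 0 -0.37 0.64 -0.36 0 1;0 0 -0.37 0.65 -0.34 0 1;0 0 -0.37 0.66 -0.31 0 1;0 0 0 0 0 0 1'; python3 plan.py .483 .095 .022 184 3; python3 snap.py 8; python3 lid.py 8
```

```text
clock: 19.38
tool_pos: [0.4816, 0.0944, 0.0944]
orientation: [180.0, -0.0, -176.0]
force: [-0.3, -0.1, -0.2]
opening: 0.0873
0.0 -0.0 -0.0 -0.012 0.004 0.603
0.0 -0.0 -0.0 -0.012 0.004 0.603
0.0 -0.0 -0.0 -0.012 0.004 0.603
19.375 [0.4816 0.0944 0.0944] [ 180.   -0. -176.] [-0.3 -0.1 -0.2] 0.0873
top a 455 (np.float64(223.7), np.float64(190.9)) w [0.5976 0.1262] fix [12.7 29.3] dims [0.034 0.159] yaw 5.6 rel 10.1
top b 90 (np.float64(285.5), np.float64(181.8)) w [ 0.6195 -0.033 ] fix [  47.  -127.7] dims [0.025 0.044] yaw -78.6 rel -74.1
top b 293 (np.float64(235.4), np.float64(181.3)) w [0.622  0.0959] fix [39.4  1. ] dims [0.019 0.175] yaw -4.7 rel -0.2
top b 184 (np.float64(285.9), np.float64(234.8)) w [ 0.483  -0.0322] fix [ -89.1 -137.5] dims [0.02 0.13] yaw 80.2 rel 84.7
top b 233 (np.float64(268.7), np.float64(243.9)) w [0.4604 0.0122] fix [-115.1  -95.1] dims [0.037 0.046] yaw 9.3 rel 13.8
side a 243 (np.float64(250.1), np.float64(255.0)) w [0.5883 0.1308] fix [ 3.1 33.2] dims [0.032 0.108] yaw 4.8 rel 9.3
side a 132 (np.float64(244.5), np.float64(274.3)) w [0.58   0.1984] fix [-10.5  99.9] dims [0.021 0.051] yaw 78.1 rel 82.6
side c 150 (np.float64(292.9), np.float64(254.0)) w [0.4827 0.0977] fix [-99.6  -8.2] dims [0.037 0.046] yaw 3.9 rel 8.4
side b 575 (np.float64(243.6), np.float64(239.5)) w [0.6242 0.0788] fix [ 42.9 -15.8] dims [0.051 0.143] yaw 8.2 rel 12.7
side b 236 (np.float64(300.5), np.float64(231.2)) w [0.4842 0.0051] fix [ -90.9 -100.3] dims [0.045 0.086] yaw 66.6 rel 71.1
side b 903 (np.float64(320.9), np.float64(275.4)) w [0.3988 0.1483] fix [-187.3   35.8] dims [0.044 0.214] yaw 3.7 rel 8.2
side b 95 (np.float64(243.0), np.float64(297.0)) w [0.5599 0.2663] fix [-35.9 166. ] dims [0.015 0.049] yaw -85.7 rel -81.2
```

View pics/top8.png

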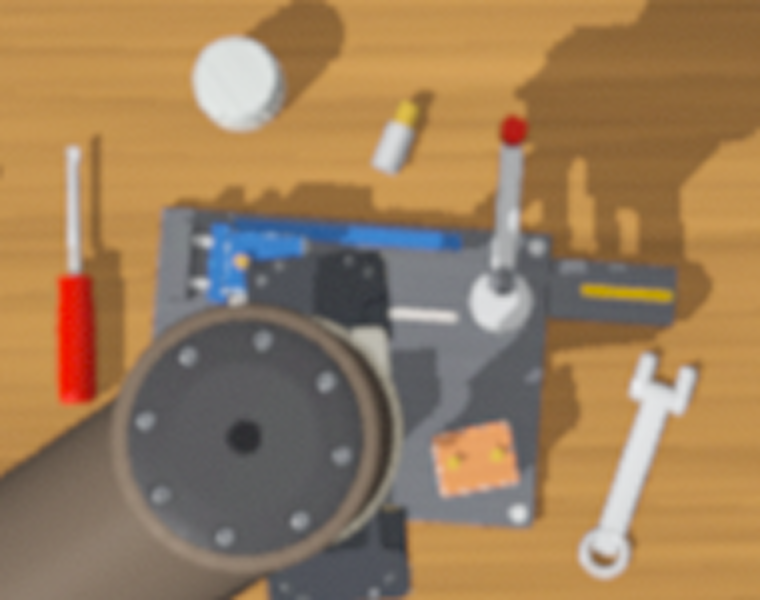

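View pics/side8.png

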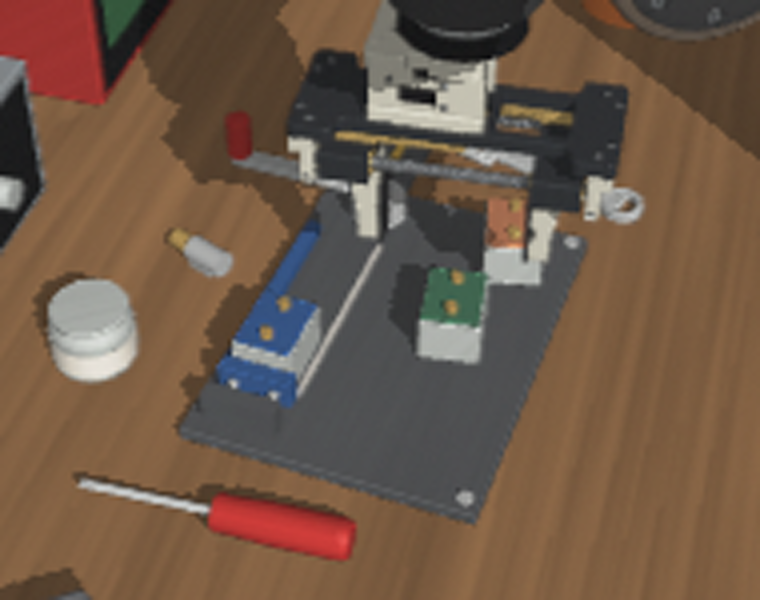

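Module a stands flush in its place at (275,335) in the side view. Next I'll grip c.

```bash
python3 -m jog '0 0 0 -0.03 0.02 0.6 1;0 0 0 0 0 0.6 1;0 0 0 0 0 0.6 1;0 0 0 0 0 0 -1;0 0 0 0 0 0 -1;0 0 0 0 0 0 -1;0 0 0 0 0 0 -1;0 0 0 0 0 0 -1';  python3 -m jog '0 0 0 0 0 0 -1;0 0 0 0 0 0 -1;0 0 0 0 0 -0.05 -1'; python3 plan.py .5780 .0893 .0245 175.5 6
```

```text
clock: 20.48
tool_pos: [0.4845, 0.0962, 0.0226]
orientation: [180.0, 0.0, -176.0]
force: [-0.3, 0.2, 0.9]
opening: 0.0428
clock: 20.85
tool_pos: [0.4841, 0.0959, 0.0241]
orientation: [-180.0, -0.0, -176.1]
force: [-0.3, 0.7, -1.8]
opening: 0.0399
-0.0 -0.0 0.25 -0.389 -0.055 -0.002
-0.0 -0.0 0.25 -0.39 -0.045 -0.002
-0.0 -0.0 0.25 -0.391 -0.035 -0.002
-0.0 -0.0 0.25 -0.391 -0.026 -0.002
-0.0 -0.0 0.25 -0.392 -0.016 -0.002
-0.0 -0.0 0.25 -0.392 -0.006 -0.002
20.85 [0.4841 0.0959 0.0241] [-180.    -0.  -176.1] [-0.3  0.7 -1.8] 0.0399
```

```bash
python3 -m jog '0 0 0.25 -0.39 -0.06 0 -1;0 0 0.25 -0.39 -0.05 0 -1;0 0 0.25 -0.39 -0.04 0 -1;0 0 0.25 -0.39 -0.03 0 -1;0 0 0.25 -0.39 -0.02 0 -1;0 0 0.25 -0.39 -0.01 0 -1;0 0 0 0 0 0.05 -1;0 0 0 0 0 0 -1'; python3 -m jog '0 0 0 -0.06 0 0 -1;0 0 0 0 0 0 -1';  python3 -m jog '0 0 0 -0.05 0 0 -1;0 0 0 0 0 0 -1'; python3 snap.py 9
```

```text
clock: 21.85
tool_pos: [0.5789, 0.0884, 0.0226]
orientation: [180.0, 0.1, 175.4]
force: [1.0, -0.0, 1.6]
opening: 0.0401
clock: 22.1
tool_pos: [0.5798, 0.0881, 0.0226]
orientation: [-180.0, -0.0, 175.4]
force: [-1.3, -0.0, 4.6]
opening: 0.0399
clock: 22.35
tool_pos: [0.5815, 0.0877, 0.0226]
orientation: [-180.0, -0.1, 175.4]
force: [-3.4, -0.2, 5.8]
opening: 0.04
```

View pics/side9.png

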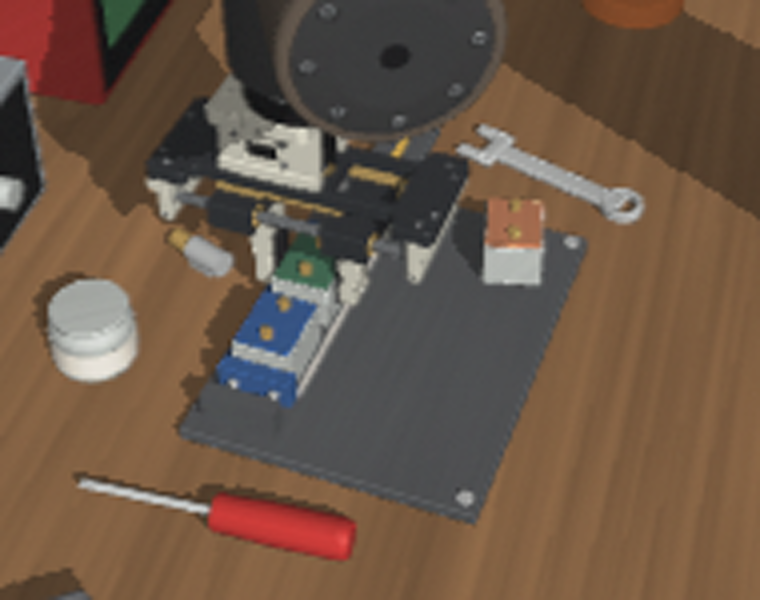

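```bash
python3 -m jog '0 0 0 -0.03 0 0 -1;0 0 0 0 0 0 -1';python3 -m jog '0 0 0 0.02 0.1 0 -1;0 0 0 0 0.05 0 -1;0 0 0 0 0 0 -1'; python3 -m jog '0 0 0 0 0.04 0 -1;0 0 0 0 0 0 -1';python3 -m jog '0 0 0 0 0.04 0 -1;0 0 0 0 0 0 -1'
```

```text
clock: 22.7
tool_pos: [0.5817, 0.0877, 0.0226]
orientation: [-180.0, -0.1, 175.4]
force: [-8.3, 1.9, 9.6]
opening: 0.0402
clock: 23.08
tool_pos: [0.5821, 0.0931, 0.0226]
orientation: [-179.9, -0.1, 175.4]
force: [-3.5, -2.9, 7.2]
opening: 0.0396
clock: 23.32
tool_pos: [0.5822, 0.0945, 0.0225]
orientation: [-179.9, -0.1, 175.4]
force: [-2.8, -3.8, 8.0]
opening: 0.04
clock: 23.58
tool_pos: [0.5823, 0.096, 0.0225]
orientation: [-179.9, -0.1, 175.4]
force: [-3.2, -3.7, 7.0]
opening: 0.04
```

```bash
python3 -m jog '0 0 0 0 0.04 0 -1;0 0 0 0 0 0 -1';python3 -m jog '0 0 0 0 0.03 0 -1;0 0 0 0 0 0 -1'
```

```text
clock: 23.82
tool_pos: [0.5825, 0.0976, 0.0226]
orientation: [-179.9, -0.1, 175.4]
force: [-2.6, -4.7, 7.3]
opening: 0.0398
clock: 24.08
tool_pos: [0.5826, 0.0987, 0.0225]
orientation: [-179.9, -0.1, 175.4]
force: [-2.7, -4.6, 7.5]
opening: 0.0398
```

```bash
python3 -m jog '0 0 0 0 0.04 0 -1;0 0 0 0 0 0 -1';python3 snap.py 10;  python3 -c "
import cv2;a=cv2.imread('pics/side10f.png')[235:290,230:300];cv2.imwrite('pics/s10z.png',cv2.resize(a,None,fx=10,fy=10,interpolation=cv2.INTER_CUBIC))"
```

```text
clock: 24.32
tool_pos: [0.5827, 0.1003, 0.0226]
orientation: [-179.9, -0.1, 175.4]
force: [-3.7, -4.0, 7.8]
opening: 0.0398
```

View pics/s10z.png

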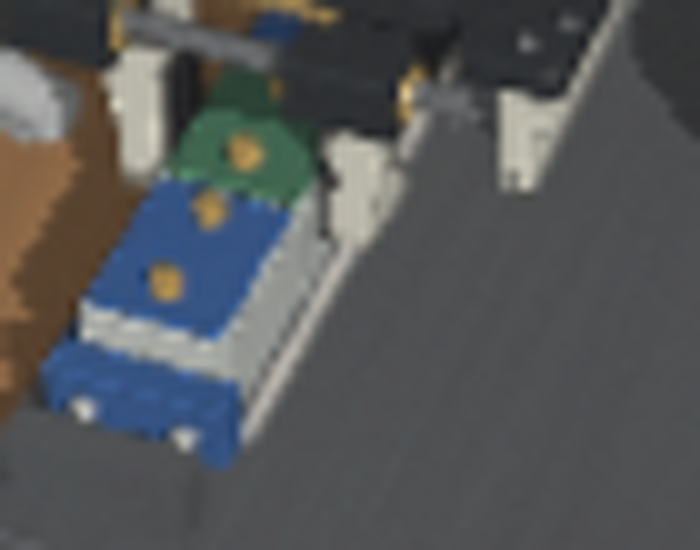

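```bash
python3 -m jog '0 0 0 0 0.03 0 -1;0 0 0 0 0 0 -1';python3 -m jog '0 0 0 0 0.03 0 -1;0 0 0 0 0 0 -1'
```

```text
clock: 24.68
tool_pos: [0.5827, 0.1007, 0.0226]
orientation: [-179.9, -0.1, 175.3]
force: [-0.5, -7.4, 7.9]
opening: 0.0397
clock: 24.92
tool_pos: [0.5828, 0.1013, 0.0225]
orientation: [-179.8, -0.1, 175.3]
force: [-1.2, -11.1, 7.8]
opening: 0.0397
```

```bash
python3 -m jog '0 0 0 0 0 0 1;0 0 0 0 0 0 1;0 0 0 0 0 0 1;0 0 0 0 0 0 1;0 0 0 0 0 -0.9 1;0 0 0 0 0 -0.9 1'; python3 plan.py .4604 .0135 .094 189 4
```

```text
clock: 25.68
tool_pos: [0.5837, 0.1037, 0.0945]
orientation: [-180.0, -0.1, 175.4]
force: [0.4, 0.4, 0.1]
opening: 0.0869
-0.0 -0.0 -0.59 0.723 -0.624 0.005
-0.0 -0.0 -0.59 0.758 -0.58 0.004
-0.0 -0.0 -0.59 0.792 -0.534 0.004
-0.0 -0.0 -0.59 0.822 -0.486 0.004
25.675 [0.5837 0.1037 0.0945] [-1.800e+02 -1.000e-01  1.754e+02] [0.4 0.4 0.1] 0.0869
```

```bash
python3 -m jog '0 0 -0.59 0.72 -0.62 0 1;0 0 -0.59 0.76 -0.58 0 1;0 0 -0.59 0.79 -0.53 0 1;0 0 -0.59 0.82 -0.49 0 1;0 0 0 0 0 0 1'; python3 plan.py .4604 .0135 .022 189 3; python3 snap.py 11
```

```text
clock: 26.3
tool_pos: [0.4588, 0.0127, 0.0943]
orientation: [180.0, -0.0, -171.1]
force: [1.1, 0.3, -0.1]
opening: 0.0877
0.0 -0.0 -0.01 -0.015 0.004 0.603
0.0 -0.0 -0.01 -0.015 0.004 0.603
0.0 -0.0 -0.01 -0.015 0.004 0.603
26.3 [0.4588 0.0127 0.0943] [ 180.    -0.  -171.1] [ 1.1  0.3 -0.1] 0.0877
```

View pics/side11.png

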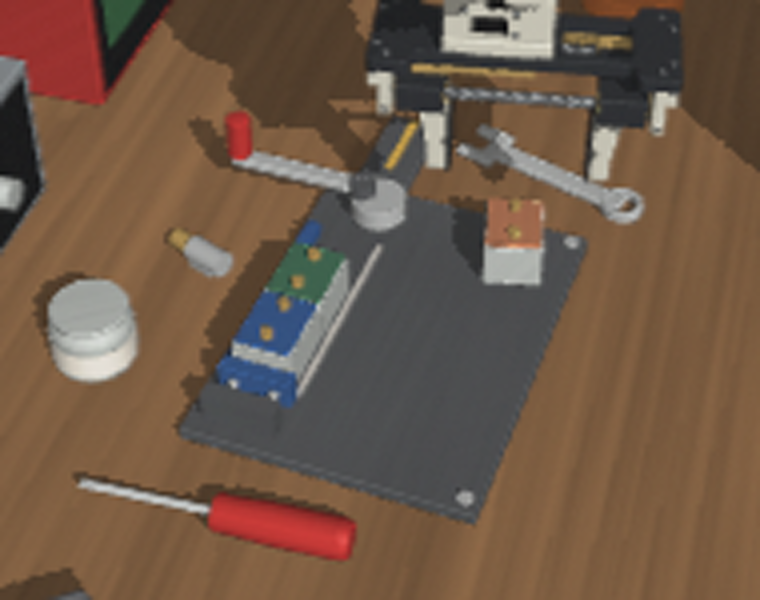

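View pics/top11.png

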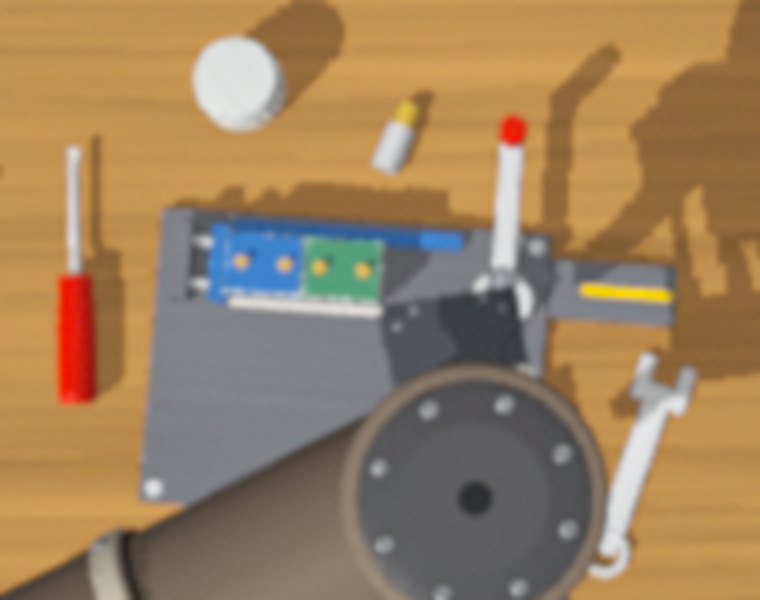

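Side and top views show a and c closed up against the fence and stop, top view (212–380, 230–300). Now for b.

```bash
python3 -m jog '0 0 0 -0.03 0.02 0.6 1;0 0 0 0 0 0.6 1;0 0 0 0 0 0.6 1;0 0 0 0 0 0 -1;0 0 0 0 0 0 -1;0 0 0 0 0 0 -1;0 0 0 0 0 0 -1;0 0 0 0 0 0 -1';  python3 -m jog '0 0 0 0 0 0 -1;0 0 0 0 0 0 -1;0 0 0 0 0 -0.05 -1'; python3 plan.py .4737 .0524 .0245 175.5 4; python3 plan.py .5744 .0445 .0245 175.5 4 .4737,.0524,.0245,175.5
```

```text
clock: 27.4
tool_pos: [0.4621, 0.0149, 0.0226]
orientation: [180.0, 0.0, -171.1]
force: [-1.1, -0.5, 0.2]
opening: 0.043
clock: 27.78
tool_pos: [0.4618, 0.0148, 0.0241]
orientation: [180.0, -0.0, -171.1]
force: [0.5, -0.3, -1.4]
opening: 0.0398
0.0 -0.0 0.58 -0.11 0.221 -0.003
0.0 -0.0 0.58 -0.097 0.227 -0.003
0.0 -0.0 0.58 -0.083 0.232 -0.003
0.0 -0.0 0.58 -0.069 0.237 -0.003
27.775 [0.4618 0.0148 0.0241] [ 180.    -0.  -171.1] [ 0.5 -0.3 -1.4] 0.0398
0.0 0.0 0.0 -0.631 0.0 0.0
0.0 0.0 0.0 -0.631 0.0 0.0
0.0 0.0 0.0 -0.631 0.0 0.0
0.0 0.0 0.0 -0.631 0.0 0.0
27.775 [0.4618 0.0148 0.0241] [ 180.    -0.  -171.1] [ 0.5 -0.3 -1.4] 0.0398
```

```bash
python3 -m jog '0 0 0.58 -0.11 0.22 0 -1;0 0 0.58 -0.10 0.23 0 -1;0 0 0.58 -0.08 0.23 0 -1;0 0 0.58 -0.07 0.23 0 -1;0 0 0 -0.6 0 0 -1;0 0 0 0 0 0 -1'; python3 plan.py .5744 .0445 .0245 175.5 1;python3 snap.py 12
```

```text
clock: 28.52
tool_pos: [0.4992, 0.0507, 0.024]
orientation: [180.0, 0.0, 175.6]
force: [-0.6, 0.2, -2.3]
opening: 0.0395
0.0 0.01 0.02 -1.885 -0.011 -0.01
28.525 [0.4992 0.0507 0.024 ] [180.    0.  175.6] [-0.6  0.2 -2.3] 0.0395
```

View pics/side12.png

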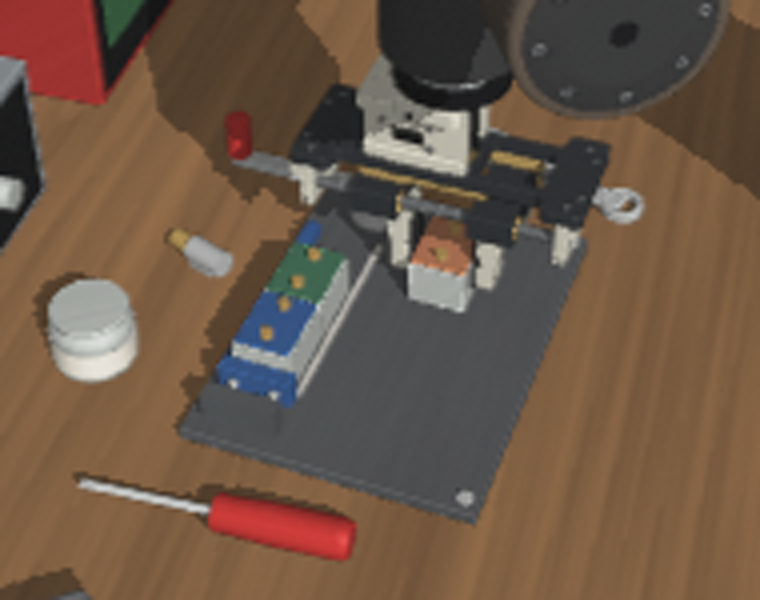

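```bash
python3 -m jog '0 0 0 -0.6 0.02 0 -1;0 0 0 -0.6 0 0 -1;0 0 0 -0.3 0 0 -1;0 0 0 0 0 0 -1';  python3 snap.py 13;  python3 -c "
import cv2;a=cv2.imread('pics/side13f.png')[215:275,230:310];cv2.imwrite('pics/s13z.png',cv2.resize(a,None,fx=10,fy=10,interpolation=cv2.INTER_CUBIC))"
```

```text
clock: 29.12
tool_pos: [0.5574, 0.0463, 0.0238]
orientation: [-180.0, -0.0, 175.5]
force: [-0.5, 0.1, -2.6]
opening: 0.0398
```

View pics/s13z.png

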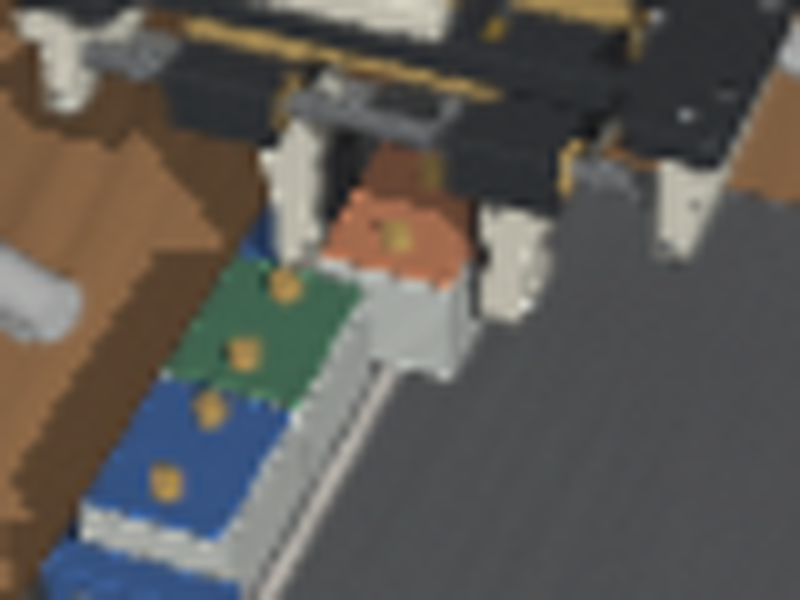

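Copper b clears green c's end, with a small gap visible near (340,270). I'll continue to the fence.

```bash
python3 -m jog '0 0 0 -0.35 0 0 -1;0 0 0 -0.05 0 0.05 -1;0 0 0 0 0 0 -1'; python3 -m jog '0 0 0 -0.06 0 0 -1;0 0 0 0 0 0 -1';  python3 -m jog '0 0 0 -0.04 0 0 -1;0 0 0 0 0 0 -1'
```

```text
clock: 29.6
tool_pos: [0.5745, 0.0456, 0.0225]
orientation: [180.0, 0.1, 175.6]
force: [0.5, 0.2, 0.8]
opening: 0.0395
clock: 29.85
tool_pos: [0.5756, 0.0451, 0.0225]
orientation: [-180.0, -0.0, 175.6]
force: [-3.0, 0.1, 5.7]
opening: 0.0395
clock: 30.1
tool_pos: [0.5769, 0.0449, 0.0225]
orientation: [-180.0, -0.1, 175.6]
force: [-3.0, -0.2, 6.4]
opening: 0.04
```

Expected fence contact is near x=0.5785.

```bash
python3 -m jog '0 0 0 -0.04 0 0 -1;0 0 0 0 0 0 -1';  python3 -m jog '0 0 0 -0.03 0 0 -1;0 0 0 0 0 0 -1'
```

```text
clock: 30.35
tool_pos: [0.5783, 0.0447, 0.0225]
orientation: [-180.0, -0.1, 175.6]
force: [-3.3, 0.9, 6.3]
opening: 0.0398
clock: 30.6
tool_pos: [0.5784, 0.0446, 0.0225]
orientation: [-180.0, -0.2, 175.6]
force: [-9.4, 2.7, 11.3]
opening: 0.04
```

Fence contact. Now along y, keeping a light push on the fence.

```bash
python3 -m jog '0 0 0 0.02 0.05 0 -1;0 0 0 0 0.04 0 -1;0 0 0 0 0 0 -1'; python3 -m jog '0 0 0 0 0.03 0 -1;0 0 0 0 0 0 -1';python3 -m jog '0 0 0 0 0.03 0 -1;0 0 0 0 0 0 -1'
```

```text
clock: 30.98
tool_pos: [0.5785, 0.0473, 0.0225]
orientation: [-179.9, -0.1, 175.6]
force: [-4.1, -3.6, 8.3]
opening: 0.0396
clock: 31.22
tool_pos: [0.5786, 0.0484, 0.0225]
orientation: [-179.9, -0.1, 175.6]
force: [-4.6, -4.2, 8.7]
opening: 0.0399
clock: 31.48
tool_pos: [0.5787, 0.0495, 0.0225]
orientation: [-179.9, -0.1, 175.6]
force: [-3.5, -5.0, 8.1]
opening: 0.0401
```

```bash
python3 -m jog '0 0 0 0 0.03 0 -1;0 0 0 0 0 0 -1'; python3 -m jog '0 0 0 0 0.02 0 -1;0 0 0 0 0 0 -1'; python3 -m jog '0 0 0 0 0.02 0 -1;0 0 0 0 0 0 -1'
```

```text
clock: 31.72
tool_pos: [0.5787, 0.0498, 0.0225]
orientation: [-179.8, -0.1, 175.6]
force: [-2.7, -9.5, 7.6]
opening: 0.0398
clock: 31.98
tool_pos: [0.5787, 0.0502, 0.0225]
orientation: [-179.8, -0.2, 175.5]
force: [-2.4, -12.1, 7.6]
opening: 0.0398
clock: 32.22
tool_pos: [0.5788, 0.0507, 0.0225]
orientation: [-179.8, -0.2, 175.5]
force: [-0.8, -14.0, 8.1]
opening: 0.0398
```

```bash
python3 -m jog '0 0 0 0 0 0 1;0 0 0 0 0 0 1;0 0 0 0 0 0 1;0 0 0 0 0 0 1;0 0 0 0 0 -1 1;0 0 0 0 0 -1 1'; python3 plan.py .6697 -.0133 .11 175.5 3
```

```text
clock: 32.98
tool_pos: [0.5799, 0.0537, 0.1026]
orientation: [-180.0, -0.1, 175.6]
force: [1.3, -0.6, 0.2]
opening: 0.0868
-0.0 -0.0 0.01 -0.789 -0.499 -0.062
-0.0 -0.0 0.01 -0.789 -0.499 -0.062
-0.0 -0.0 0.01 -0.789 -0.498 -0.062
32.975 [0.5799 0.0537 0.1026] [-1.800e+02 -1.000e-01  1.756e+02] [ 1.3 -0.6  0.2] 0.0868
```

```bash
python3 -m jog '0 0 0 -0.79 -0.5 -0.06 1;0 0 0 -0.79 -0.5 -0.06 1;0 0 0 -0.79 -0.5 -0.06 1;0 0 0 0 0 0 1'; python3 plan.py .6697 -.0133 .047 175.5 2; python3 snap.py 14
```

```text
clock: 33.48
tool_pos: [0.6716, -0.0148, 0.1088]
orientation: [-180.0, 0.0, 175.5]
force: [-1.2, -0.6, 0.1]
opening: 0.0877
-0.0 0.0 -0.0 0.026 0.017 0.773
-0.0 0.0 -0.0 0.026 0.017 0.773
33.475 [ 0.6716 -0.0148  0.1088] [-180.     0.   175.5] [-1.2 -0.6  0.1] 0.0877
```

View pics/side14.png

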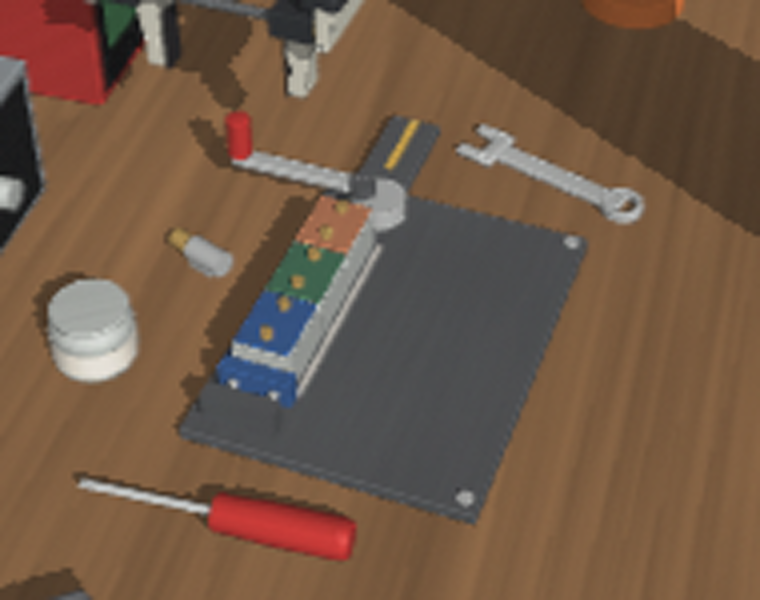

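View pics/top14.png

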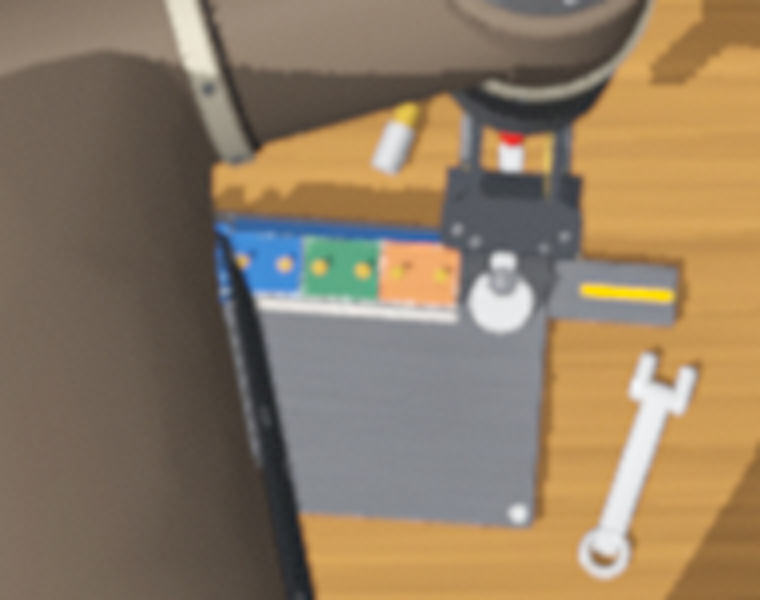

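The row is straight and closed: top-view lids run from (230,262) to (458,275), along the fence. I'll lower over the knob and grip it.

```bash
python3 -m jog '0 0 0 0.05 0.03 0.77 1;0 0 0 0 0 0.77 1;0 0 0 0 0 0 0;0 0 0 0 0 0 -1;0 0 0 0 0 0 -1;0 0 0 0 0 0 -1;0 0 0 0 0 0 -1;0 0 0 0 0 0 -1'; python3 -m jog '0 0 0 0 0 0 -1;0 0 0 0 0 0 -1;0 0 0 0 0 0 -1;0 0 0 0 0 0 -1;0 0 0 0 0 0 -1'; python3 snap.py 15
```

```text
clock: 34.58
tool_pos: [0.6684, -0.0122, 0.048]
orientation: [180.0, 0.0, 175.6]
force: [-0.7, 0.1, 0.1]
opening: 0.0332
clock: 35.2
tool_pos: [0.6689, -0.0121, 0.0479]
orientation: [180.0, 0.1, 175.6]
force: [4.7, -0.9, -2.4]
opening: 0.0169
```

View pics/side15.png

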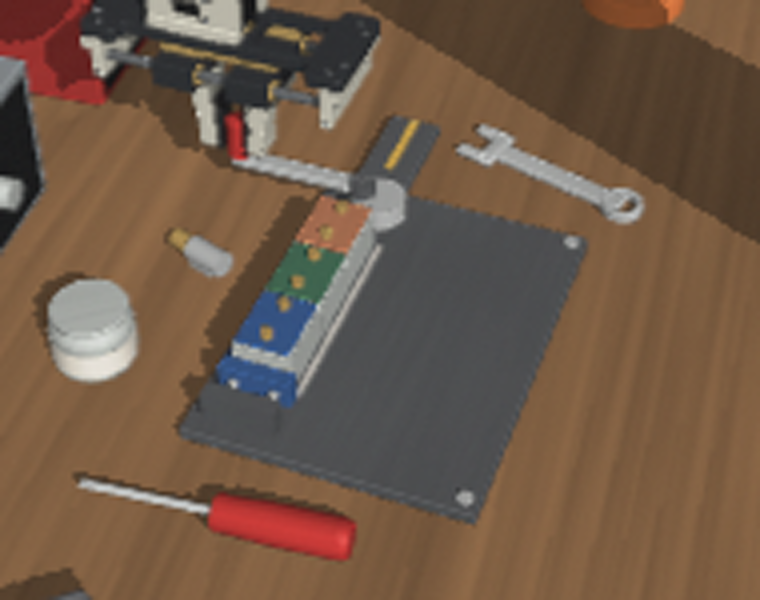

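The fingers hold the red knob at (235,135), opening 17 mm. I'll swing it along the 95 mm arc.

```bash
python3 -m jog '0 0 0 0.02 -0.31 0 -1;0 0 0 0.06 -0.31 0 -1;0 0 0 0.10 -0.29 0 -1;0 0 0 0.14 -0.28 0 -1;0 0 0 0 0 0 -1'; python3 -m jog '0 0 0 0.17 -0.26 0 -1;0 0 0 0.20 -0.23 0 -1;0 0 0 0.23 -0.21 0 -1;0 0 0 0.26 -0.17 0 -1;0 0 0 0 0 0 -1'; python3 snap.py 16
cat > kn.py <<'E'
from h import *
from plant import ctrl
q=np.load('q.npy');o=ctrl.get_obs();f=inv(q,o['tool_pos'])[0];d=f-[0,-104]
print(f.round(1),"ang",np.degrees(np.arctan2(-d[1],d[0])).round(1),"r",np.hypot(*d).round(1),o['force'].round(1),o['opening'])
E
python3 kn.py
```

```text
clock: 35.92
tool_pos: [0.6515, -0.0596, 0.0479]
orientation: [-180.0, 0.0, 175.5]
force: [4.5, -1.3, -3.2]
opening: 0.017
clock: 36.55
tool_pos: [0.6136, -0.091, 0.0478]
orientation: [180.0, -0.1, 175.6]
force: [1.6, -0.1, -2.2]
opening: 0.0167
[  46.4 -185.7] ang 60.4 r 93.9 [ 2.7  1.1 -2.1] 0.016995831274436164
```

View pics/side16.png

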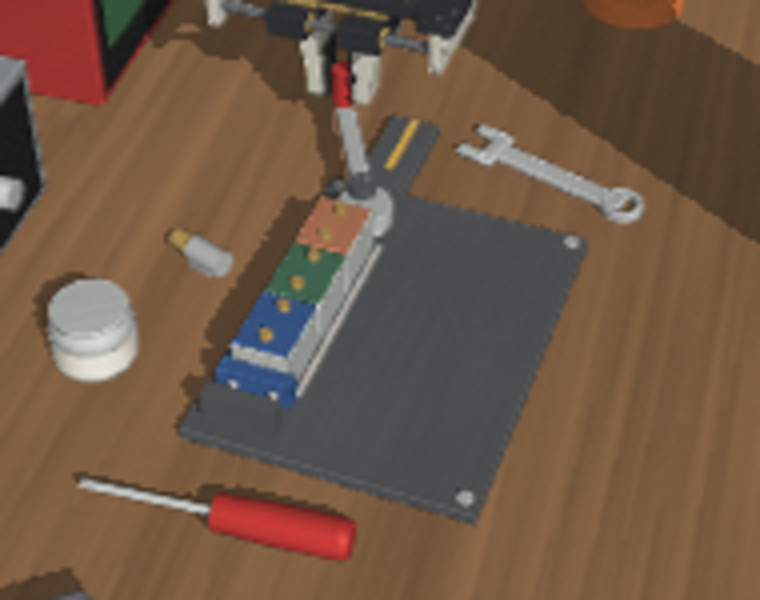

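The lever follows at about 60°, with the knob at (342,85) and the row still straight. I'll finish the arc.

```bash
python3 -m jog '0 0 0 0.28 -0.14 0 -1;0 0 0 0.29 -0.10 0 -1;0 0 0 0.30 -0.06 0 -1;0 0 0 0 0 0 -1'; python3 kn.py; python3 -m jog '0 0 0 0.28 -0.02 0 -1;0 0 0 0 0 0 -1;0 0 0 0 0 0 -1'; python3 kn.py; python3 snap.py 17;python3 -c "
import cv2;a=cv2.imread('pics/side17f.png')[175:295,225:330];cv2.imwrite('pics/s17z.png',cv2.resize(a,None,fx=5,fy=5,interpolation=cv2.INTER_CUBIC))"
```

```text
clock: 37.15
tool_pos: [0.5788, -0.0996, 0.0478]
orientation: [180.0, -0.0, 175.6]
force: [3.6, 1.7, -1.9]
opening: 0.0174
[  11.7 -197.3] ang 82.9 r 94.0 [ 3.6  1.7 -1.9] 0.0174438008637821
clock: 37.52
tool_pos: [0.5684, -0.0996, 0.0477]
orientation: [180.0, -0.0, 175.6]
force: [2.8, 4.7, -1.7]
opening: 0.0171
[   1.3 -198.1] ang 89.2 r 94.1 [ 2.8  4.7 -1.7] 0.017109412397078083
```

View pics/s17z.png

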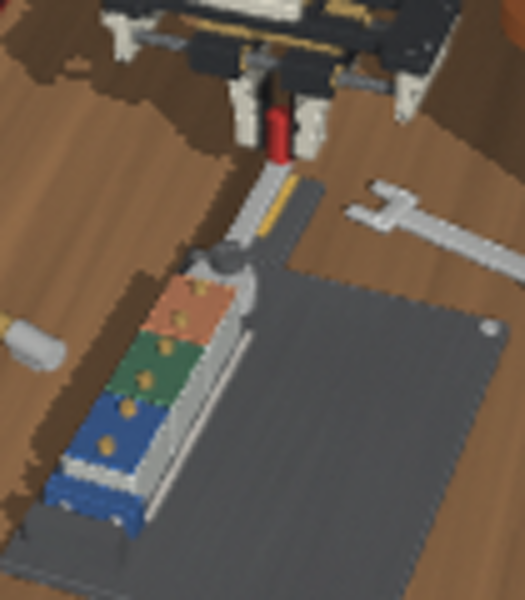

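View pics/top17.png

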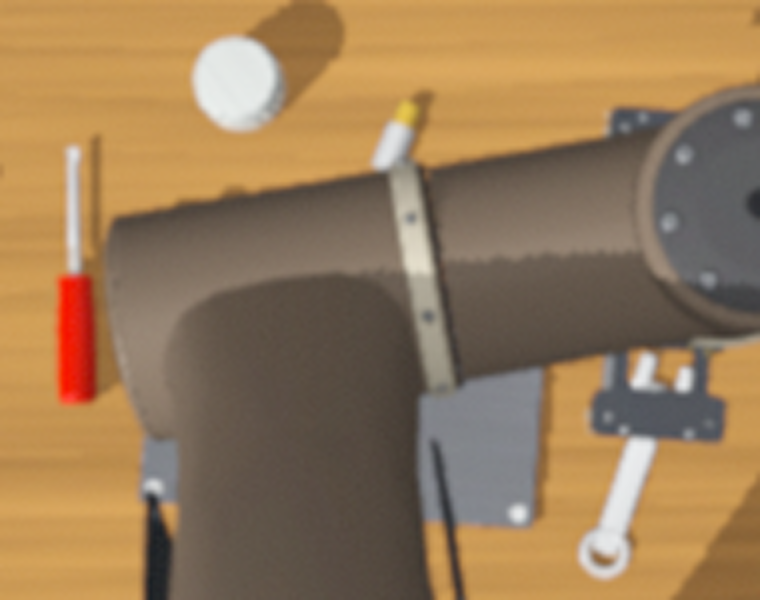

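```bash
python3 -m jog '0 0 0 0.03 0 0 -1;0 0 0 0 0 0 -1;0 0 0 0 0 0 -1'; python3 kn.py; python3 snap.py 18;python3 - <<'E'
from h import *
q=np.load('q.npy');im=cv2.imread('pics/side18f.png');s=6;x0,y0=230,180
# side-camera bias: compare fixture reference to picture first
a=cv2.resize(im[y0:y0+100,x0:x0+95],None,fx=s,fy=s,interpolation=cv2.INTER_CUBIC)
def P(p):
    u=proj('side',fx(q,p))[0];return tuple(int(round(t)) for t in ((u[0]-x0+.5)*s,(u[1]-y0+.5)*s))
def L(p,r,c):cv2.line(a,P(p),P(r),c,1,cv2.LINE_AA)
L((0,-104,39),(0,-199,39),(255,255,0))
for dg in(-6,6):
    t=np.radians(90+dg);L((0,-104,39),(95*np.cos(t),-104-95*np.sin(t),39),(255,0,255))
L((-20,-72,46),(-20,78,46),(0,255,255));L((20,78,46),(20,-72,46),(0,255,255));L((-20,78,46),(20,78,46),(0,255,255));L((-20,-72,46),(20,-72,46),(0,255,255))
L((-25,75,32),(25,75,32),(0,255,0));L((0,-135,10),(0,-220,10),(0,0,255));L((-160,-135,10),(36,-135,10),(0,255,0))
cv2.imwrite('pics/ov18.png',a)
E
```

```text
clock: 38.0
tool_pos: [0.5676, -0.0995, 0.0478]
orientation: [180.0, 0.0, 175.6]
force: [4.4, 4.0, -2.5]
opening: 0.0172
[   0.5 -198.1] ang 89.7 r 94.1 [ 4.4  4.  -2.5] 0.017212608296317797
```

View pics/ov18.png

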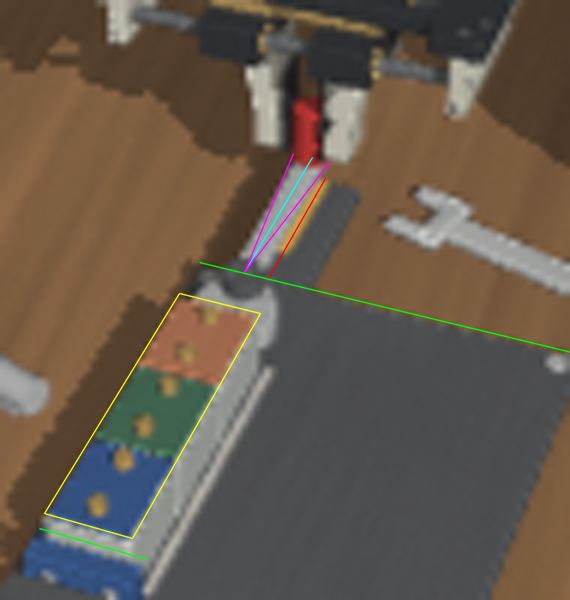

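Run:
```python
from h import *
q=np.load('q.npy')
a=cv2.imread('pics/side15f.png').astype(np.float32);b=cv2.imread('pics/side18f.png').astype(np.float32)
ref=(proj('side',fx(q,(0,3,46)))-proj('side',fx(q,(0,0,46))))[0];print("3mm +y =",ref.round(2),"px; 3mm x =",(proj('side',fx(q,(3,0,46)))-proj('side',fx(q,(0,0,46))))[0].round(2))
for nm,(r0,r1,c0,c1) in dict(row_ac=(240,280,236,268),stop=(267,284,233,256),b=(228,246,255,275),bolt=(235,246,315,330)).items():
    A=cv2.cvtColor(a[r0:r1,c0:c1],cv2.COLOR_BGR2GRAY);B=cv2.cvtColor(b[r0:r1,c0:c1],cv2.COLOR_BGR2GRAY)
    print(nm,cv2.phaseCorrelate(A,B,cv2.createHanningWindow(A.shape[::-1],cv2.CV_32F)))
    W=np.eye(2,3,dtype=np.float32)
    try: cc,W=cv2.findTransformECC(A,B,W,cv2.MOTION_TRANSLATION);print("  ecc",W[:,2],cc)
    except Exception as e: print(e)
```

```text
3mm +y = [-0.44  0.74] px; 3mm x = [-1.05 -0.27]
row_ac ((-0.5260572682038571, 0.9024941261960322), 1.0040702745318413)
  ecc [-0.05270035  0.32928357] 0.9965366078076365
stop ((-0.17285423697623692, 0.623598881308693), 0.7197826548858925)
  ecc [-0.51995665  0.79339784] 0.9850339858410269
b ((-0.027843314391917673, -0.22961788616622059), 0.9772598819600211)
  ecc [ 0.04160367 -0.0921444 ] 0.9977668710499636
bolt ((0.5190847797289031, 0.031262627567750556), 1.0001587440570197)
  ecc [0.02592515 0.00261414] 0.9998210638967736
```

```bash
python3 kn.py; python3 -c "
from plant import ctrl;print(ctrl.close_job())"
```

```text
[   0.4 -198.1] ang 89.7 r 94.1 [ 4.8  4.2 -3.8] 0.016726146061472078
the job is handed in; nothing more can be done
None
```

I've handed the job in. The three modules are closed up in one row, blue, green and copper from the stop, flat against the fence. The gripper is still holding the knob with the lever over the yellow line.

**Last checks**
- **Row:** Each module touched the fence within about 0.5 mm of the expected line. I then pushed each one up against the stop or its neighbour until the force rose. The last pictures show one straight, gap-free row.
- **Lever:** The gripper position puts it at about 89.7°. The side-view overlay agrees once a camera offset of about 1 pixel is allowed for.
- **Squeeze:** The stop shifted by about 3 mm in the side view, as expected at full lift. The image-matching methods disagreed: two of the six comparisons gave clearly less movement for the row and the copper module.
- **Time:** About 38 s of the 66 s allowed. I saw no other item on the table move, but I didn't measure them.

**What went wrong:** On the first try, the blue module's corner caught the side of the stop. That gave about 35 N at the wrist, and the module twisted out of the jaws. I set it straight, gripped it again and put it in its place. The later contact check and pictures show the module and the stop where they should be.

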